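# Lock the tilting stage with its jam nut

## Task

Take the large spanner out of its rack, slide it down over the two flats at the front end of the tilting stand's spindle, which stand at a slant, and let go so that its handle leans on the rest bar and holds the spindle with the stage about level. Then swing the locknut's knob lever over to the left until the nut is fully tight, without letting the spindle turn along with it. Leave the spanner on the flats leaning on the bar, and do not disturb the small spanner, the measuring cylinder or the bottle.

Things in the scene. Friction and masses are not known exactly. Their poses are not given: they have to be found in the camera images.
- stand: Fixed grey stand, origin on the table; as seen from the robot its x points right, y away (give or take 0.3 rad), z up. Base plate x -75..75, y -125..105, 12 mm thick. Two 50 mm wide cheeks (y = 5 and 95, tops 105 mm high) carry a spindle along y, axis at x = 0, z = 80, with a 96 x 54 mm metal stage between the cheeks. In front: locknut with lever (y = -9), neck with two flats (y = -75).
- flats (a point): Centre of the spindle's neck with flats, on the axis (stand x 0, y -75, z 80 mm). 20 mm across the flats, 31 mm along them (ends chamfered 2 mm), 18 mm long between 36 mm round collars. Turns with the spindle; axes equal the stand's at spindle 0. The flats lie along a line leaning left from vertical (to -x of the stand) by 0.698 rad + spindle reading; the spanner goes on along this line from above.
- spindle (a joint): Angle of spindle and stage, rad: 0 = stage level, positive = top turns to the left (-x of the stand). At first -0.34 to -0.2; range -0.36 to 2.2. Turns easily (0.03 N m): the fitted spanner's weight swings it over until the handle meets the rest bar (about 0, some 0.1 rad of play). The locknut drags it along when nothing holds it. A dark slot across its front end face runs along the flats.
- locknut (a joint): Angle of the locknut relative to the spindle, rad: grows as the nut is tightened (knob swings up and to the left); 0 to 0.2 at first, tight at a hard stop at 0.9. Rubs with 0.25 N m, some 3 N at the knob. The lever leans from vertical to the right (+x of the stand) by 0.9 - locknut - spindle (rad); tight with the spindle held it stands upright to 0.15 past, to the left.
- knob (a point): Centre of the round black knob, a cylinder of 22 mm diameter and 22 mm length along y of the stand, at the end of the locknut's lever (8 mm rod), 85 mm from the spindle axis, in the plane y = -24 mm of the stand, 35 mm between its front face and a fitted spanner.
- rest_bar (a point): Point on the axis of the fixed round bar, 10 mm diameter, 91 mm from the spindle axis, along y of the stand from y = -55 to its 12 mm post at y = -112 mm, under the place where the fitted spanner's handle comes to lean. A fitted spanner that touches it leans about 0.698 rad from vertical to the left.
- spanner_mid (a point): Half-way point of the large steel open-ended spanner, 175 mm long, 0.25 kg: handle 20 mm wide (x), 9 mm thick (y); head 45 mm wide, 10 mm thick; jaw 22 mm wide, 34 mm deep, mouth flared to 32 mm. z runs from jaw to handle end: in the rack it stands upright, jaw down, prong tips 87.5 mm below this point and 6 mm above the table.
- spanner_jaw (a point): Point in the large spanner's jaw, 68.5 mm from the half-way point toward the jaw (19 mm from the prong tips), that coincides with the spindle axis when the jaw is fully home on the flats. Same axes as spanner_mid.
- small_spanner_mid (a point): Half-way point of a smaller steel spanner, 125 mm long, with a 14 mm jaw that does not fit; it stands in the other slot of the rack and stays there.
- rack: Fixed wooden rack block, 74 (x) x 108 (y) x 40 mm, origin at the centre of its underside. Two slots along x at y = +30 and -30 mm, 54 x 12.5 mm, floor 6 mm above the table; in each stands a spanner, its width along x, its thickness along y. Which spanner is in which slot varies.
- cylinder_mid (a point): Half-way point of a clear measuring cylinder, foot 48 mm, 156 mm high, loose; leave standing.
- bottle_mid (a point): Half-way point of a closed white bottle, 48 mm diameter, 98 mm high, loose; leave standing.

How it is judged:
On the way, in this order (a step that is already met when the one before it is completed fails the run):
1. the large spanner is home on the flats, let go, and leans on the rest bar, the nut not yet tightened (distance between spanner_jaw and flats below 0.009 m and angle between spanner_mid's own z axis and vertical above 0.6 rad and contact force between spanner and the fingers below 0.1 N and value of joint locknut below 0.5 rad), for 0.2 s.
2. the locknut is tight while the spanner holds the spindle (distance between spanner_jaw and flats below 0.009 m and value of joint locknut above 0.82 rad), for 0.2 s.
At the end, for the whole second after the job is handed in: The locknut is tight (over 0.82 of its 0.9 rad), the stage is level within 0.2 rad, the large spanner is at rest, home on the flats (jaw point within 9 mm of the neck's centre) and leaning on the rest bar (over 0.6 rad from vertical) (all of step 2 and value of joint spindle between -0.2 and 0.2 rad and angle between spanner_mid's own z axis and vertical above 0.6 rad and linear speed of spanner below 0.02 m/s); the robot touches nothing.
It fails at once if the spindle is dragged round with the nut (more than 0.3 rad past level) (value of joint spindle above 0.3 rad).
It fails at once if the small spanner is disturbed (moved over 30 mm) (distance of small_spanner_mid from where it was at the start of the episode above 0.03 m).
It fails at once if the cylinder is moved over 30 mm or tipped (distance of cylinder_mid from where it was at the start of the episode above 0.03 m).
It fails at once if the bottle is moved over 30 mm or tipped (distance of bottle_mid from where it was at the start of the episode above 0.03 m).
It also fails if it takes over 64 s, if anything falls off the work surface, if the arm or the gripper's body presses on something with over 40 N, if the wrist force passes 120 N, or if a joint passes its speed limit or range.

## Robot

A 6-joint arm with a two-finger parallel gripper is mounted at the origin on a cart in front of the work surface, level with it; the furniture and walls round the work are solid. World frame = base frame: x ahead of the robot, y to its left, z up, the work surface at z = 0. Lengths are in m, angles in rad, forces in N, time in s.
With the tool pointing down it reaches from about 0.3 to 0.85 m from the base axis. Payload 4.2 kg.
Tool frame: the origin (TCP) lies at the centre of the arm's flange, where the gripper is bolted on; the fingertips stand 191 mm ahead of it and the grasp point (between the pads) lies 172 mm ahead of it; x points along the fingers, y is the direction in which the jaws open and shut, and the axes are right-handed (so a half turn about x gives the same grasp; the last joint's range is limited). The gripper opens to 91 mm and grips with 3 to 60 N. Pads are 32 mm wide; open, the fingers measure 118 mm over their backs; the gripper's body (76 mm by 178 mm) begins 60 mm behind the grasp point.
Start: joints at [-1.141, 0.32, 1.565, -0, 1.257, -0.02], TCP at [0.25, -0.518, 0.405] pointing down, gripper open.
Joint ranges: [-3.11, 3.11], [-0.84, 2.01], [0.21, 2.61], [-1.34, 4.49], [0.05, 2.63], [-2.56, 2.56]. Speed limits (rad/s): [2.57, 2.57, 3.14, 3.14, 3.14, 3.14].

## Interface

Orientations are given as a unit quaternion [w, x, y, z].
In Python, from plant import arm gives the robot as it stands.
- The arm moves only by the tool drive_tool, never from a script. Its argument "moves" is a list of rows, each a list of 3 entries, a list of its own where there are three numbers: the turn, a rotation vector about the tool's x, y, z in units of 6 degrees (1.0 is 6 degrees), then the shift along the tool's x, y, z in units of 40 mm (1.0 is 40 mm), then the finger opening in mm, from 0 to 91.2. In form: [[[ax, ay, az], [x, y, z], claw], ...]. A call has 1 to 5 rows; each row is the pose to reach, as a shift and turn from the pose commanded when the call began, along the tool's axes at that moment; what a row does not reach only later rows make up. A row lasts 1/12 s, in which the tool goes at most 41.7 mm and 7.16 degrees, less where a joint would pass 70% of its speed; a pose out of reach is approached as far as the arm can. A call with a gripper value outside its range is refused whole. The fingers move at their own pace and stop on an object; "grip_force" is the grip in N (left out, the last holds). Time passes only in rows, so rows that repeat a pose let the fingers close. It gives the time, the measured TCP pose, the force and the opening at its end, in the units of the state.
- arm.get_state(): the state, without advancing time (a new reading comes with each control period).
- arm.grab_frame(name): name is "scene" or "top"; returns the picture (420x560x3 uint8, blue, green, red); there is no depth.
- arm.camera_info(name): a dict with "vertical_fov" (degrees; the focal length in pixels is half the picture's height over the tangent of half this angle, whatever the lens; pixels are square), "cx", "cy" (the principal point, pixels), "origin" and "rotation" of the camera in the world. Camera axes: x right, y up, looking along -z (the intrinsics and any distortion apply to the point x, -y, -z); pixel columns grow to the right and rows downward; lengths in m; the calibration is good to about 2 mm. A picture is of the moment at which its call begins. camera_info takes no time and is no camera call.
- arm.hand_in(): hands the job in, once; it reports no verdict.
Trained networks look in the newest picture that a camera, given by its name, has taken for a name from the list of things; names that differ only in an ending like _2 or _b are one class to them, and where a whole thing is asked for, a point or a joint stands for the part that bears it (a point fixed in the world has none). Each returns a list of dicts, best first, with "score" (0 to 1); they miss things now and then, are a little off and sometimes report something else, mostly with a low value. They report only what shows in the picture. A call takes as long as a camera call.
- arm.look_for(camera, thing): "bbox" ([centre column, centre row, width, height] in pixels, round what is visible of it).
- arm.regions_of(camera, thing): "mask" (420x560 bool, what is visible of it) and "bbox" ([centre column, centre row, width, height] in pixels, round what is visible of it).
- arm.landmark_of(camera, thing): "pixel" ([column, row] in pixels: a listed point, or the origin of a listed thing).
The state is a dict: "clock": time; "joint_pos": joint angles; "qd": joint speeds; "effort": joint torques, N m; "position": TCP position; "tool_rot": TCP orientation; "wrist_force": force on the tool from outside, world axes, zero at the start; "torque": the same for the moment, N m; "grip_width": finger opening in m.
Only numpy, scipy, OpenCV 4.12 (cv2) and the standard library are available. Lean on these libraries where they do the work, as an engineer would, in place of code of your own. Each camera call takes 0.05 s, during which the arm holds its last target.

## Working session

There is one attempt and no reset: what is moved stays moved. The work goes in short steps, Python scripts to look and compute and a tool call to move; the robot and the scene stay as the last step left them, time stands still between calls to the robot, and variables do not carry over. Pictures are saved under pics/ and viewed, and the job is handed in when it is done.

Besides the shell and the picture viewer there is one more tool, called after "Call:" in YAML: its name, and indented under it one key for each argument. drive_tool: Moves the arm, as the interface text tells. Its arguments: {"type":"object","properties":{"moves":{"type":"array","items":{"type":"array"}},"grip_force":{"type":"number"}},"required":["moves"]}

```bash
mkdir -p pics; ls
python3 - <<'E'
from plant import arm
import cv2,numpy as np
print(arm.get_state())
for c in("scene","top"):
    print(c,arm.camera_info(c))
    cv2.imwrite(f"pics/{c}0.png",arm.grab_frame(c))
    for t in ["flats","knob","rest_bar","spanner_mid","spanner_jaw","small_spanner_mid","rack","stand","cylinder_mid","bottle_mid"]:
        print(t,[(np.round(d["pixel"],1).tolist(),round(d["score"],2)) for d in arm.landmark_of(c,t)[:2]])
E
```

```text
pics
{'clock': 0.0, 'joint_pos': array([-1.14100040e+00,  3.20282966e-01,  1.56568890e+00,  6.05769497e-06,
        1.25739474e+00, -2.00287947e-02]), 'qd': array([ 0.00040112,  0.00169569, -0.00167193, -0.00048896,  0.00079218,
       -0.00030559]), 'effort': array([-3.82855487e-04, -4.12463415e+01, -2.31976730e+01,  7.27514620e-02,
        4.59356164e-02, -1.41663945e-04]), 'position': array([ 0.24992817, -0.51764862,  0.40392129]), 'tool_rot': array([-0.15708442, -0.68917161, -0.15831339,  0.68942283]), 'wrist_force': array([ 0.09997214, -0.91186343, -0.10393654]), 'torque': array([0.00523625, 0.00456862, 0.07104356]), 'grip_width': 0.09172942309232238}
scene {'vertical_fov': 51.35978573441494, 'cx': 270.6708098258876, 'cy': 211.52063915447565, 'origin': array([0.02381251, 0.64899627, 0.57783982]), 'rotation': array([-0.28829558, -0.1692868 ,  0.47548526,  0.81372072])}
flats [([343.1, 189.9], 0.96)]
knob [([331.6, 162.0], 0.46)]
rest_bar [([334.0, 183.6], 0.6), ([187.6, 273.1], 0.35)]
spanner_mid [([188.9, 246.4], 0.8)]
spanner_jaw [([186.4, 272.6], 0.56)]
small_spanner_mid [([198.8, 266.3], 0.63)]
rack [([198.0, 293.0], 0.92), ([340.7, 189.1], 0.53)]
stand [([311.1, 211.6], 0.85)]
cylinder_mid [([268.7, 229.1], 0.56)]
bottle_mid [([232.0, 220.8], 0.95)]
top {'vertical_fov': 56.38932860041697, 'cx': 277.5653293625608, 'cy': 212.62303096435213, 'origin': array([ 0.45822277, -0.00129428,  0.96250828]), 'rotation': array([ 0.70841565,  0.03615693, -0.04233179, -0.70359645])}
flats [([377.7, 236.1], 0.88), ([404.6, 200.3], 0.65)]
knob [([404.0, 202.2], 0.62)]
rest_bar [([350.4, 242.0], 0.96)]
spanner_mid [([189.3, 191.3], 0.64)]
spanner_jaw [([194.3, 193.2], 0.72)]
small_spanner_mid [([181.8, 215.7], 0.58)]
rack [([193.8, 204.6], 0.75)]
stand [([357.0, 209.3], 0.76), ([195.1, 192.3], 0.3)]
cylinder_mid [([258.8, 228.0], 0.84)]
bottle_mid [([269.2, 169.2], 0.96)]
```

Run:
```python
import cv2
for c in("scene","top"):
    i=cv2.imread(f"pics/{c}0.png")
    if c=="scene": i=i[120:340,140:440]
    else: i=i[130:290,140:440]
    k=800/i.shape[1]
    cv2.imwrite(f"pics/{c}0z.png",cv2.resize(i,None,fx=k,fy=k,interpolation=2))
```

```text
(no output)
```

View pics/scene0.png

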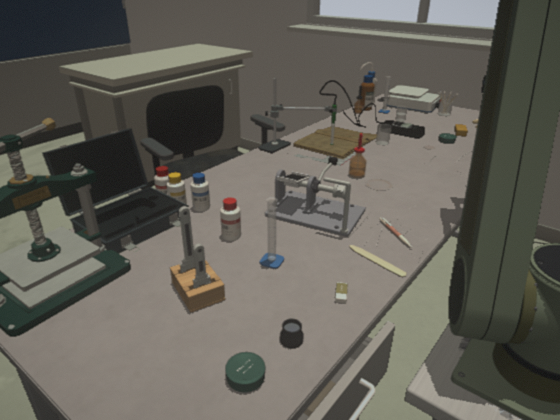

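View pics/top0.png

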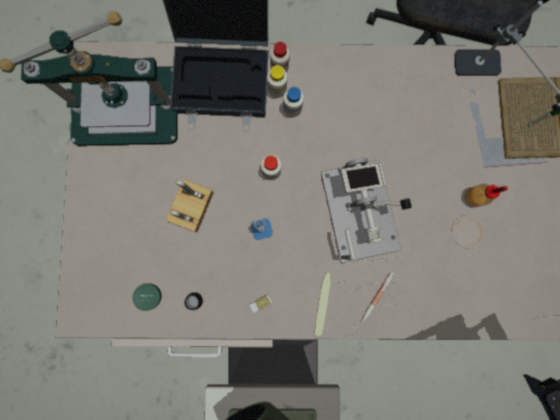

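```bash
sleep 1
```

```text
(no output)
```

View pics/scene0z.png

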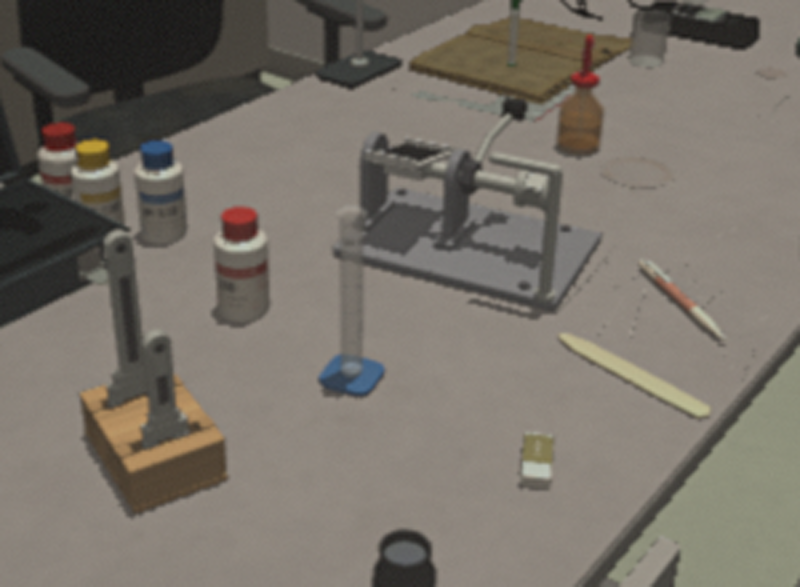

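View pics/top0z.png

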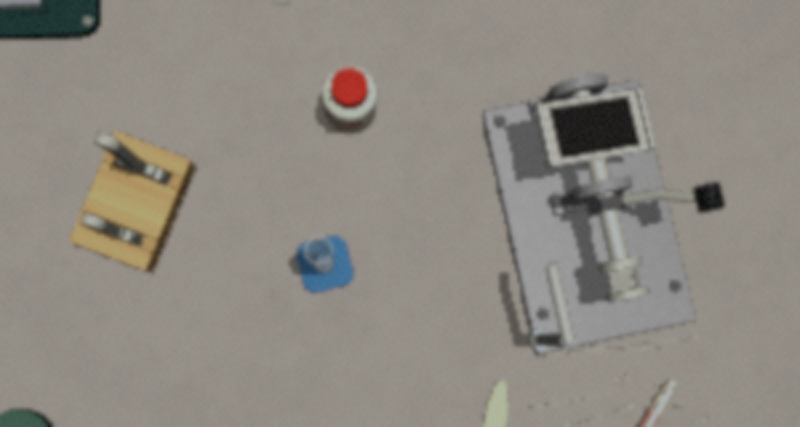

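The large spanner stands in the rack's far slot, around scene (188,235) and top (187,190). The stand is near scene (315,195) and top (360,210). Next I need finer crops to fit both poses.

```bash
cat > h.py <<'E'
import numpy as np,cv2
from scipy.spatial.transform import Rotation as R
from scipy.optimize import least_squares
from plant import arm
def cam(c):
    i=arm.camera_info(c);q=i["rotation"]
    M=R.from_quat([q[1],q[2],q[3],q[0]]).as_matrix()
    f=210/np.tan(np.radians(i["vertical_fov"]/2))
    return i["origin"],M,f,i["cx"],i["cy"]
C={c:cam(c) for c in("scene","top")}
def proj(c,P):
    o,M,f,cx,cy=C[c];p=(np.atleast_2d(P)-o)@M
    return np.c_[cx+f*p[:,0]/-p[:,2],cy-f*p[:,1]/-p[:,2]]
def ray(c,px):
    o,M,f,cx,cy=C[c];d=M@np.array([(px[0]-cx)/f,-(px[1]-cy)/f,-1]);return o,d/np.linalg.norm(d)
def onz(c,px,z):
    o,d=ray(c,px);return o+d*(z-o[2])/d[2]
def tri(ps,pt):
    r=least_squares(lambda X:np.r_[proj("scene",X)[0]-ps,proj("top",X)[0]-pt],onz("top",pt,.1))
    return r.x,r.fun
def T(x,y,yaw,P):
    P=np.atleast_2d(P);c,s=np.cos(yaw),np.sin(yaw)
    return np.c_[x+c*P[:,0]-s*P[:,1],y+s*P[:,0]+c*P[:,1],P[:,2]]
def state():
    s=arm.get_state();q=s["tool_rot"];return s,R.from_quat([q[1],q[2],q[3],q[0]])
def crop(c,x0,y0,w,h,k,name,img=None,pts=()):
    i=arm.grab_frame(c) if img is None else img
    i=cv2.resize(i[y0:y0+h,x0:x0+w],None,fx=k,fy=k,interpolation=cv2.INTER_CUBIC)
    for p in pts: cv2.circle(i,(int((p[0]-x0+.5)*k),int((p[1]-y0+.5)*k)),3,(0,0,255),1)
    cv2.imwrite("pics/"+name+".png",i)
E
python3 - <<'E'
from h import *
s=cv2.imread("pics/scene0.png");t=cv2.imread("pics/top0.png")
crop("top",315,150,90,120,5,"st_top",t)
crop("scene",260,145,120,90,6,"st_sc",s)
crop("top",160,170,60,70,8,"rk_top",t)
crop("scene",160,200,70,110,5,"rk_sc",s)
for n,a,b in [("flats",(343.1,189.9),(377.7,236.1)),("knob",(331.6,162),(404,202.2)),("smid",(188.9,246.4),(189.3,191.3)),("sjaw",(186.4,272.6),(194.3,193.2)),("rack",(198,293),(193.8,204.6)),("stand",(311.1,211.6),(357,209.3)),("cyl",(268.7,229.1),(258.8,228)),("bot",(232,220.8),(269.2,169.2)),("small",(198.8,266.3),(181.8,215.7))]:
    x,f=tri(a,b);print(n,x.round(4),f.round(1))
E
```

```text
flats [ 0.505  -0.2339  0.0837] [ 0.1 -0.  -0.1 -0.1]
knob [ 0.5753 -0.2823  0.1253] [-0.7 -0.   0.3  0.5]
smid [0.6034 0.191  0.0926] [ 0.7  0.2 -0.5 -0.6]
sjaw [0.6122 0.1955 0.0257] [ 1.7  0.4 -1.3 -1.6]
rack [ 0.5842  0.1991 -0.01  ] [-0.5 -0.1  0.4  0.4]
stand [ 0.5757 -0.2034  0.0091] [ 0.8  0.  -0.4 -0.6]
cyl [0.5238 0.0353 0.0889] [ 1.6  0.2 -1.  -1.4]
bot [0.6632 0.0108 0.047 ] [-0.5 -0.1  0.3  0.4]
small [0.5519 0.2111 0.0789] [ 1.8  0.3 -1.3 -1.6]
```

View pics/st_top.png

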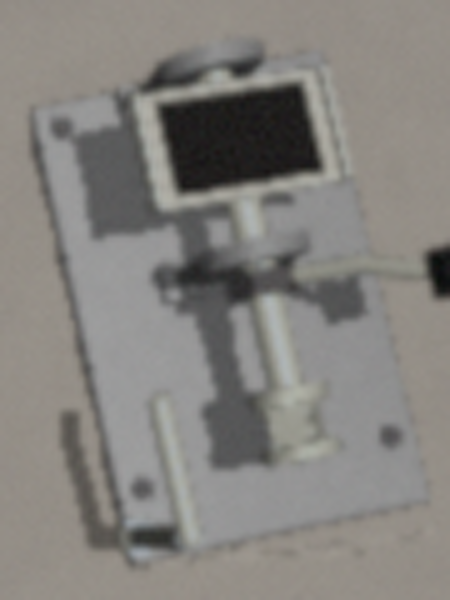

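View pics/st_sc.png

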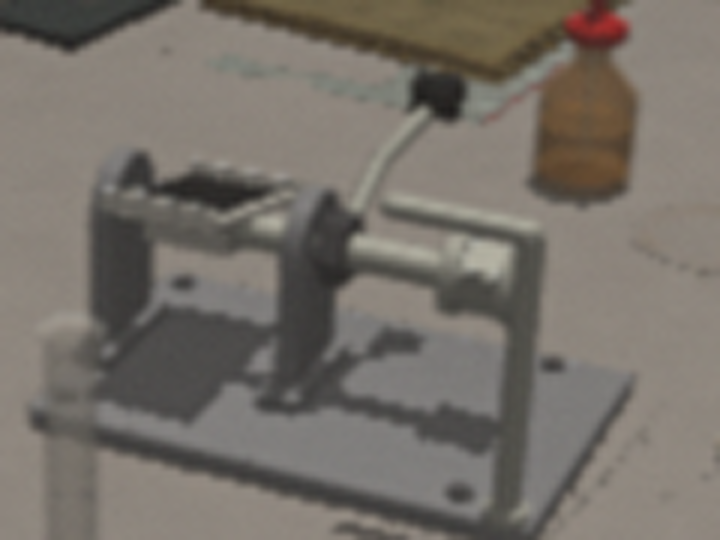

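View pics/rk_top.png

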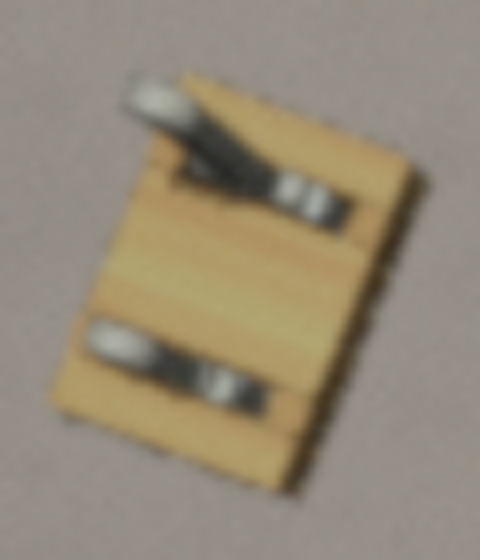

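View pics/rk_sc.png

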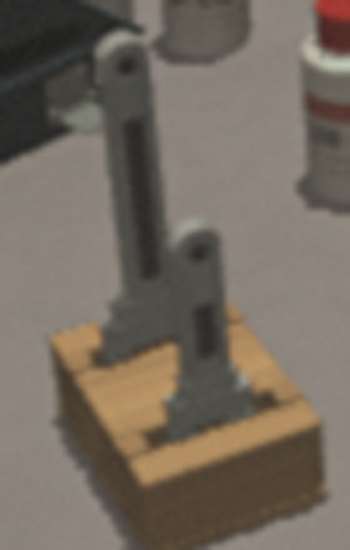

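```bash
cat > fit.py <<'E'
from h import *
mm=1e-3
def ct(u,v,x0,y0,k): return (x0+u/k-.5,y0+v/k-.5)
A=lambda u,v:("top",ct(u,v,315,150,5)); B=lambda u,v:("scene",ct(u,v,260,145,6))
obs=[(A(35,105),(-75,105,12)),(A(330,50),(75,105,12)),(A(427,500),(75,-125,12)),(A(130,562),(-75,-125,12)),
(B(30,402),(-75,105,12)),(B(635,375),(75,-125,12)),
(("top",(377.7,236.1)),(0,-75,80)),(("scene",(343.1,189.9)),(0,-75,80)),
(A(160,393),(-69,-55,144)),(B(385,205),(-69,-55,139)), (A(250,208),(0,40,88))]
def res(p,o):
    return np.concatenate([proj(c,T(p[0],p[1],p[2],np.array(P)*mm))[0]-px for (c,px),P in o])
r=least_squares(res,[.57,-.2,-1.4],args=(obs,),loss="soft_l1")
print("stand",r.x.round(4));print(res(r.x,obs).reshape(-1,2).round(1).tolist())
st=r.x
A=lambda u,v:("top",ct(u,v,160,170,8)); B=lambda u,v:("scene",ct(u,v,160,200,5))
ob=[(A(187,72),(-37,54,40)),(A(412,155),(37,54,40)),(A(285,492),(37,-54,40)),(A(55,405),(-37,-54,40)),
(B(52,342),(-37,54,40)),(B(137,487),(-37,-54,40)),(B(323,413),(37,-54,40))]
r=least_squares(res,[.58,.2,-1.9],args=(ob,),loss="soft_l1")
print("rack",r.x.round(4));print(res(r.x,ob).reshape(-1,2).round(1).tolist())
rk=r.x
np.save("poses.npy",[st,rk])
for s in(30,-30):print("slot",s,T(*rk,[0,s*mm,.0935]).round(4))
print("flats",T(*st,[0,-.075,.08]).round(4))
# overlays
t=cv2.imread("pics/top0.png");s=cv2.imread("pics/scene0.png")
sp=[T(*rk,np.array([x,30,z])*mm)[0] for x,z in((0,181),(-10,171),(10,171),(0,93.5),(-10,93.5),(10,93.5),(22,40),(-22,40))]
cn=[T(*rk,np.array(P)*mm)[0] for _,P in ob]
crop("scene",160,200,70,110,5,"ov_sc",s,proj("scene",np.array(sp+cn)))
crop("top",160,170,60,70,8,"ov_top",t,proj("top",np.array(sp+cn)))
E
python3 fit.py
python3 - <<'E'
import cv2,numpy as np
a=cv2.imread("pics/ov_sc.png");b=cv2.imread("pics/ov_top.png")[:550]
cv2.imwrite("pics/ov.png",np.hstack([a[:550],b[:,:440]]))
E
```

```text
stand [ 0.5819 -0.212  -1.3774]
[[0.4, -0.3], [0.5, -0.2], [1.4, 1.2], [0.3, 0.4], [-0.6, 0.4], [0.5, 0.3], [-3.9, -1.5], [-2.7, 2.0], [0.9, 1.6], [0.5, 0.8], [-0.5, -6.5]]
rack [ 0.5794  0.2018 -1.9207]
[[-0.2, -0.6], [0.6, -0.2], [-0.4, 0.1], [-0.8, -0.0], [-0.8, -1.1], [1.8, -0.2], [0.5, 1.6]]
slot 30 [[0.6076 0.1915 0.0935]]
slot -30 [[0.5513 0.2121 0.0935]]
flats [[ 0.5083 -0.2264  0.08  ]]
```

View pics/ov.png

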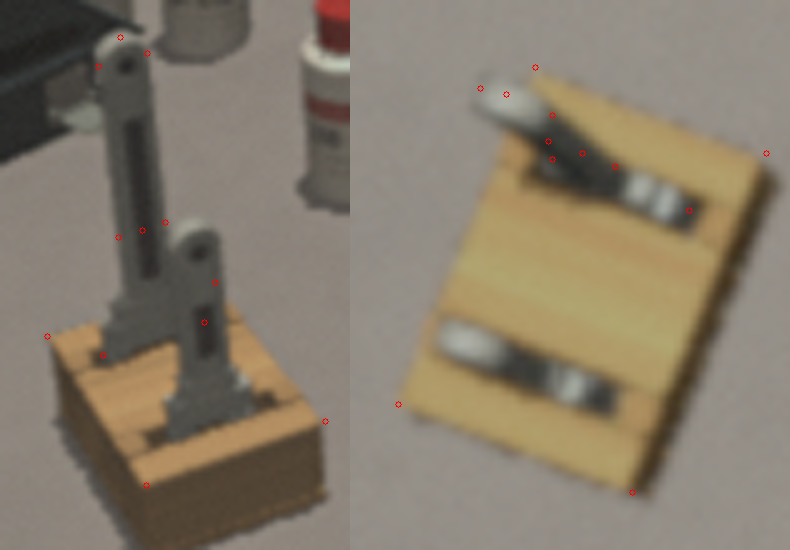

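```bash
cat > fit2.py <<'E'
from h import *
mm=1e-3
def ct(u,v,x0,y0,k): return (x0+u/k-.5,y0+v/k-.5)
A=lambda u,v:("top",ct(u,v,315,150,5)); B=lambda u,v:("scene",ct(u,v,260,145,6))
obs=[(A(33,105),(-75,105,12)),(A(330,50),(75,105,12)),(A(427,500),(75,-125,12)),(A(130,562),(-75,-125,12)),
(B(30,402),(-75,105,12)),(B(635,375),(75,-125,12)),
(A(297,420),(0,-75,80)),(B(480,270),(0,-75,80)),
(A(160,393),(-69,-55,144)),(B(385,205),(-69,-55,139)), (A(247,208),(0,21,85))]
def res(p,o):
    return np.concatenate([proj(c,T(p[0],p[1],p[2],np.array(P)*mm))[0]-px for (c,px),P in o])
r=least_squares(res,[.57,-.2,-1.4],args=(obs,),loss="soft_l1")
print("stand",r.x.round(4));print(res(r.x,obs).reshape(-1,2).round(1).tolist())
st=r.x; P=np.load("poses.npy");P[0]=st;np.save("poses.npy",P)
print("flats",T(*st,[0,-.075,.08]).round(4))
def circ(y,r,n=24): a=np.linspace(0,2*np.pi,n,endpoint=False);return [(r*np.cos(t),y,80+r*np.sin(t)) for t in a]
m=[P for _,P in obs]+circ(-66,18)+circ(-84,18)+[(-69,-112,139),(-69,-112,12)]+[(x,y,105) for x in(-25,25) for y in(5,95)]
cw=T(*st,np.array(m)*mm)
crop("top",315,150,90,120,5,"a",cv2.imread("pics/top0.png"),proj("top",cw))
crop("scene",260,145,120,90,6,"b",cv2.imread("pics/scene0.png"),proj("scene",cw))
E
python3 fit2.py
```

```text
stand [ 0.5838 -0.2108 -1.3739]
[[0.2, -0.9], [-0.2, -1.0], [1.1, 0.3], [-0.0, -0.3], [-1.4, 0.4], [-0.4, 0.2], [-0.5, 0.3], [0.1, 2.3], [0.5, 0.8], [-0.3, 0.7], [1.0, 1.1]]
flats [[ 0.5102 -0.2255  0.08  ]]
```

View pics/a.png

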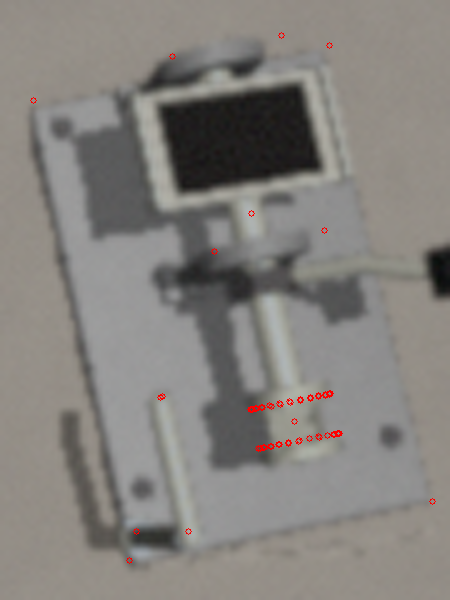

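View pics/b.png

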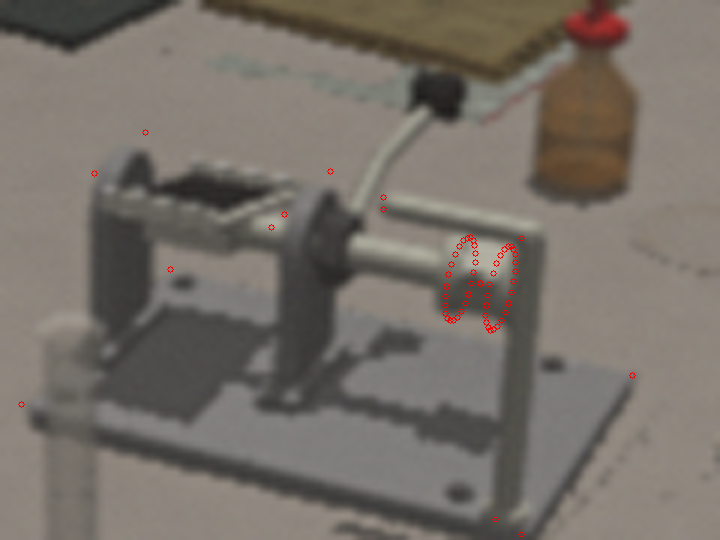

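```bash
cat > ov.py <<'E'
from h import *
import sys
mm=1e-3
st=np.load("poses.npy")[0]
def circ(y,r,n=40): a=np.linspace(0,2*np.pi,n,endpoint=False);return [(r*np.cos(t),y,80+r*np.sin(t)) for t in a]
m=circ(-66,18)+circ(-84,18)+circ(5,25)+circ(95,25)+[(-69,-55,139)]
cw=T(*st,np.array(m)*mm)
def ov(c,x0,y0,w,h,k,name,img):
    i=cv2.resize(img[y0:y0+h,x0:x0+w],None,fx=k,fy=k,interpolation=cv2.INTER_CUBIC)
    i=np.clip(i.astype(float)*1.4,0,255).astype(np.uint8)
    j=i.copy()
    for p in proj(c,cw): cv2.circle(j,(int((p[0]-x0+.5)*k),int((p[1]-y0+.5)*k)),1,(0,0,255),-1)
    cv2.imwrite("pics/"+name+".png",np.vstack([i,j]))
ov("scene",270,165,85,38,8,"c",cv2.imread("pics/scene0.png"))
ov("top",335,155,65,95,6,"d",cv2.imread("pics/top0.png"))
d=cv2.imread("pics/d.png");n=len(d)//2;cv2.imwrite("pics/d.png",np.hstack([d[:n],d[n:]]))
E
python3 ov.py
```

```text
(no output)
```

View pics/c.png

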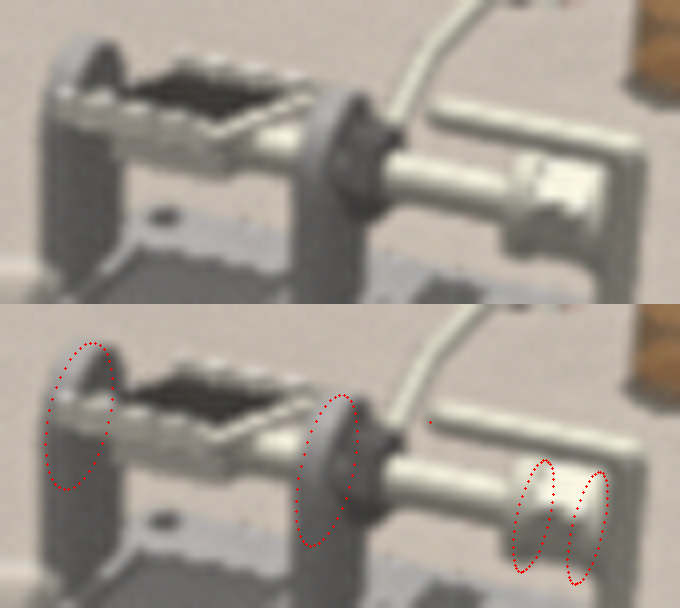

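View pics/d.png

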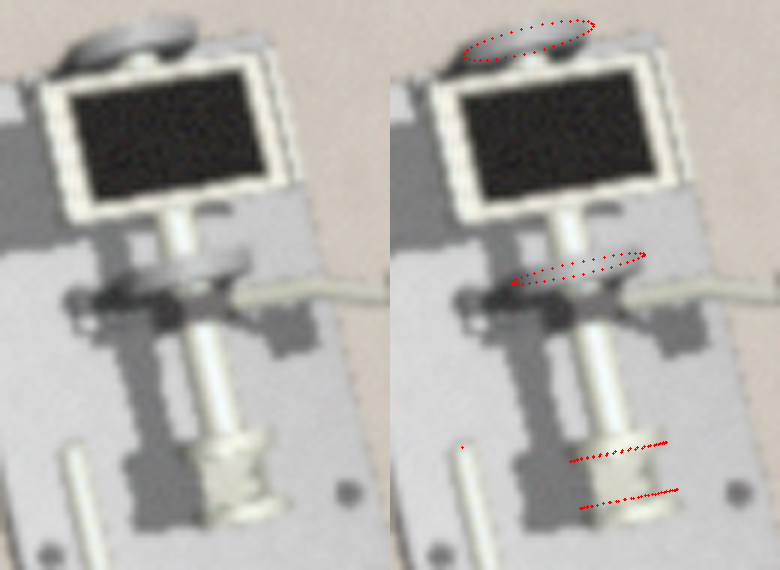

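```bash
cat > stage.py <<'E'
from h import *
mm=1e-3
def ct(u,v,x0,y0,k): return (x0+u/k-.5,y0+v/k-.5)
A=lambda u,v:("top",ct(u,v,335,155,6)); B=lambda u,v:("scene",ct(u,v,270,165,8))
st=np.load("poses.npy")[0]
ob=[(A(40,85),(-48,77)),(A(270,52),(48,77)),(A(303,185),(48,23)),(A(73,222),(-48,23)),
 (B(52,90),(-48,77)),(B(180,60),(48,77)),(B(318,93),(48,23)),(B(213,130),(-48,23))]
def pred(p,P):
    th,h=p[:2];x,y=P;z=h
    return np.array([x*np.cos(th)-z*np.sin(th),y,80+x*np.sin(th)+z*np.cos(th)])*mm
def f(p):
    return np.concatenate([proj(c,T(*st,pred(p,P)))[0]+(p[2:4] if c=="scene" else p[4:6])-px for (c,px),P in ob]+[p[2:]*.5])
r=least_squares(f,[-.27,5,0,0,0,0],loss="soft_l1");print(r.x.round(3));print(f(r.x)[:16].reshape(-1,2).round(1).tolist())
E
python3 stage.py
python3 - <<'E'
from h import *
st,rk=np.load("poses.npy")
s,r=state();M=r.as_matrix();print(M.round(3))
for n,p in(("stand",st),("rack",rk)): print(n,"y",[-np.sin(p[2]).round(3),np.cos(p[2]).round(3)],"x",[np.cos(p[2]).round(3),np.sin(p[2]).round(3)])
E
```

```text
[-0.256 15.053 -1.827 -0.257 -1.303 -1.499]
[[0.6, -0.4], [-0.1, -0.0], [-0.4, 0.6], [0.2, 0.3], [0.5, 0.7], [-0.3, -0.1], [0.6, -0.4], [-0.4, -0.1]]
[[ 0.     0.435 -0.901]
 [-0.    -0.901 -0.435]
 [-1.     0.    -0.   ]]
stand y [np.float64(0.981), np.float64(0.196)] x [np.float64(0.196), np.float64(-0.981)]
rack y [np.float64(0.939), np.float64(-0.343)] x [np.float64(-0.343), np.float64(-0.939)]
```

```bash
cat >> h.py <<'E'
def tooldown(yang):
    "tool x down, tool y at world angle yang"
    x=np.array([0,0,-1.]);y=np.array([np.cos(yang),np.sin(yang),0]);return np.c_[x,y,np.cross(x,y)]
def leanrot(a,st,sgn=1):
    "tool x along -spanner z, leaning a left in stand plane; tool y = stand y"
    yaw=st[2];sx=np.array([np.cos(yaw),np.sin(yaw),0]);sy=np.array([-np.sin(yaw),np.cos(yaw),0])*sgn
    z=-np.sin(a)*sx+np.cos(a)*np.array([0,0,1]);return np.c_[-z,sy,np.cross(-z,sy)]
def togo(pos,M):
    s,r=state();q=R.from_matrix(M)
    rv=(r.inv()*q).as_rotvec()/np.radians(6);d=r.inv().apply(np.array(pos)-s["position"])/.04
    print("t",s["clock"].__round__(2),"turn",rv.round(2).tolist(),"shift",d.round(3).tolist(),"F",s["wrist_force"].round(1),"grip",round(s["grip_width"],4))
    return s
E
python3 - <<'E'
from h import *
togo([.606,.1915,.43],tooldown(-.35))
E
```

```text
t 1.1 turn [-7.36, 0.0, -0.0] shift [-0.631, -12.098, -15.725] F [-0.5 -0.8  0.3] grip 0.091
```

Call:
drive_tool:
  moves:
    - [[-7.36,0,0],[-0.63,-12.1,-15.73],50]
    - [[-7.36,0,0],[-0.63,-12.1,-15.73],50]
    - [[-7.36,0,0],[-0.63,-12.1,-15.73],50]
    - [[-7.36,0,0],[-0.63,-12.1,-15.73],50]
    - [[-7.36,0,0],[-0.63,-12.1,-15.73],50]

```text
clock: 1.52
position: [0.3438, -0.33, 0.4116]
tool_rot: [0.364, 0.607, 0.363, -0.606]
wrist_force: [0.6, -0.4, 0.8]
grip_width: 0.0609
```

Run:
```python
from h import *
togo([.606,.1915,.43],tooldown(-.35))
```

```text
t 1.52 turn [-1.34, 0.0, -0.01] shift [-0.461, -0.361, -14.588] F [ 0.6 -0.4  0.8] grip 0.0609
```

Call:
drive_tool:
  moves:
    - [[-1.34,0,0],[-0.46,-0.36,-14.59],50]
    - [[-1.34,0,0],[-0.46,-0.36,-14.59],50]
    - [[-1.34,0,0],[-0.46,-0.36,-14.59],50]
    - [[-1.34,0,0],[-0.46,-0.36,-14.59],50]
    - [[-1.34,0,0],[-0.46,-0.36,-14.59],50]

```text
clock: 1.93
position: [0.4383, -0.1442, 0.4183]
tool_rot: [0.404, 0.581, 0.403, -0.58]
wrist_force: [0.5, -0.5, 0.4]
grip_width: 0.0502
```

Run:
```python
from h import *
togo([.606,.1915,.43],tooldown(-.35))
```

```text
t 1.93 turn [-0.06, 0.0, -0.01] shift [-0.292, 1.006, -9.327] F [ 0.5 -0.5  0.4] grip 0.0502
```

Call:
drive_tool:
  moves:
    - [[0,0,0],[-0.29,1.0,-9.33],50]
    - [[0,0,0],[-0.29,1.0,-9.33],50]
    - [[0,0,0],[-0.29,1.0,-9.33],50]
    - [[0,0,0],[-0.29,1.0,-9.33],50]
    - [[0,0,0],[-0.29,1.0,-9.33],50]

```text
clock: 2.35
position: [0.5313, 0.0423, 0.4246]
tool_rot: [0.404, 0.581, 0.404, -0.58]
wrist_force: [0.5, 0.8, -0.2]
grip_width: 0.0504
```

Run:
```python
from h import *
togo([.606,.1915,.43],tooldown(-.35))
```

```text
t 2.35 turn [-0.05, 0.0, -0.01] shift [-0.135, 0.454, -4.146] F [ 0.5  0.8 -0.2] grip 0.0504
```

Call:
drive_tool:
  moves:
    - [[-0.05,0,0],[-0.14,0.45,-4.15],50]
    - [[-0.05,0,0],[-0.14,0.45,-4.15],50]
    - [[-0.05,0,0],[-0.14,0.45,-4.15],50]
    - [[-0.05,0,0],[-0.14,0.45,-4.15],50]
    - [[-0.05,0,0],[-0.14,0.45,-4.15],50]

```text
clock: 2.77
position: [0.6078, 0.1955, 0.4289]
tool_rot: [0.406, 0.58, 0.407, -0.577]
wrist_force: [-0.5, -0.9, -0.2]
grip_width: 0.0498
```

Run:
```python
from h import *
togo([.606,.1915,.3275],tooldown(-.35))
s=arm.grab_frame("scene");crop("scene",150,130,110,180,3.3,"g_sc",s)
t=arm.grab_frame("top");crop("top",130,120,110,120,5,"g_top",t)
a=cv2.imread("pics/g_sc.png");b=cv2.imread("pics/g_top.png")[:594];b=b[:,:430]
a=a[:594];h=min(len(a),len(b));cv2.imwrite("pics/g.png",np.hstack([a[:h],b[:h]]))
```

```text
t 2.77 turn [0.04, -0.04, -0.01] shift [2.534, -0.009, 0.12] F [-0.5 -0.9 -0.2] grip 0.0498
```

View pics/g.png

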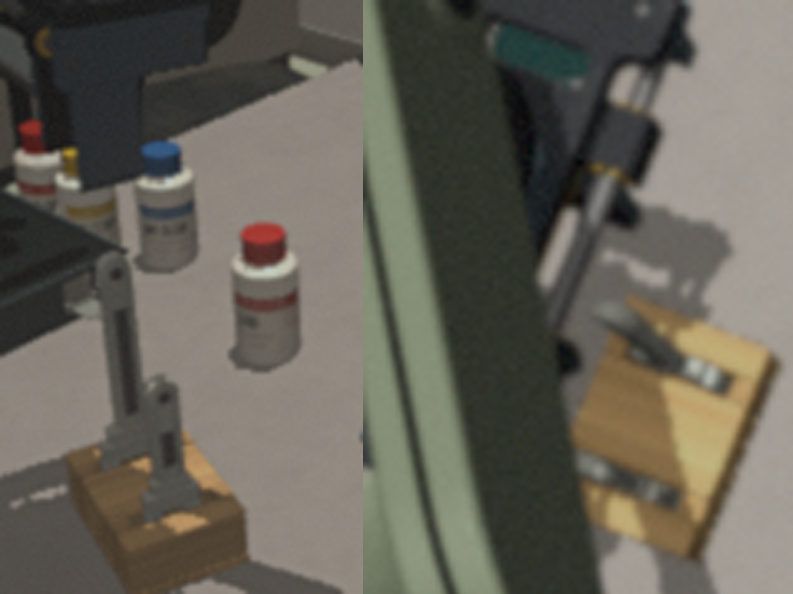

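Run:
```python
from h import *
s,r=state();M=r.as_matrix();p=s["position"]
for sy in(-.025,.025):
  for sz in(-.016,.016):
    print(((proj("scene",p+M@[.191,sy,sz])[0]-[150,130])*3.3).round(),((proj("top",p+M@[.191,sy,sz])[0]-[130,120])*5).round()+[363,0])
```

```text
[ 93. 188.] [509. 330.]
[149. 174.] [589. 359.]
[ 61. 154.] [559. 207.]
[115. 142.] [638. 236.]
```

Call:
drive_tool:
  moves:
    - [[0.04,-0.04,0],[1.0,0,0.12],50]
    - [[0.04,-0.04,0],[1.8,0,0.12],50]
    - [[0.04,-0.04,0],[2.5,0,0.12],50]
    - [[0.04,-0.04,0],[2.53,0,0.12],50]

```text
clock: 3.2
position: [0.6017, 0.1829, 0.3232]
tool_rot: [-0.403, -0.575, -0.404, 0.586]
wrist_force: [0.0, -0.2, -1.1]
grip_width: 0.0498
```

Run:
```python
from h import *
togo([.606,.1915,.3275],tooldown(-.35))
s=arm.grab_frame("scene");crop("scene",150,170,110,140,5,"g2",s)
```

```text
t 3.2 turn [-0.06, 0.11, 0.09] shift [-0.111, 0.025, -0.239] F [ 0.  -0.2 -1.1] grip 0.0498
```

View pics/g2.png

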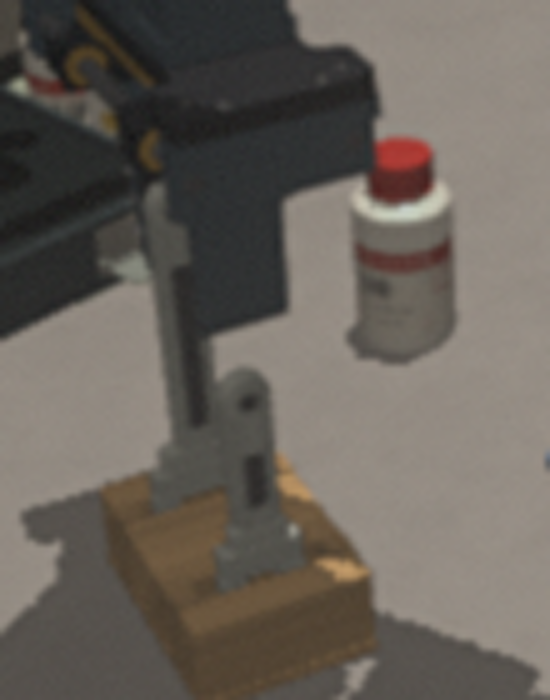

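Run:
```python
from h import *
togo([.606,.1915,.3275],tooldown(-.35))
s,r=state();M=r.as_matrix();p=s["position"];print(p.round(4))
print("near tip", [((proj("scene",p+M@[.191,y,z])[0]-[150,170]+.5)*5).round().tolist() for y in(.025,-.025) for z in(-.016,.016)])
for o in (0,.004,.008,.012): print(o,((proj("scene",p+M@[.180,0,o])[0]-[150,170]+.5)*5).round(),((proj("scene",p+M@[.180,-.0,-o])[0]-[150,170]+.5)*5).round())
```

```text
t 3.25 turn [-0.06, 0.08, 0.05] shift [-0.036, 0.006, -0.221] F [ 0.9  0.7 -0.4] grip 0.0502
[0.6027 0.1833 0.3261]
near tip [[150.0, 269.0], [226.0, 248.0], [197.0, 327.0], [275.0, 304.0]]
0 [209. 262.] [209. 262.]
0.004 [219. 259.] [199. 265.]
0.008 [228. 257.] [189. 268.]
0.012 [238. 254.] [180. 270.]
```

Call:
drive_tool:
  moves:
    - [[0,0.07,0.05],[0,0,-0.34],50]
    - [[0,0.07,0.05],[0,0,-0.34],50]
    - [[0,0.07,0.05],[0,0,-0.34],50]

```text
clock: 3.5
position: [0.6094, 0.1984, 0.3313]
tool_rot: [0.406, 0.584, 0.403, -0.577]
wrist_force: [-0.1, 0.9, -0.0]
grip_width: 0.0501
```

Run:
```python
from h import *
im=arm.grab_frame("scene");crop("scene",160,190,70,90,8,"g3",im)
togo([.606,.1915,.3275],tooldown(-.35))
s,r=state();M=r.as_matrix();p=s["position"];print(p.round(4))
f=lambda v:((proj("scene",p+M@v)[0]-[160,190]+.5)*8).round().tolist()
print("near tip", [f([.191,-.025,z]) for z in(-.016,.016)])
for o in (-.01,0,.01): print(o,f([.180,0,o]),f([.2,0,o]))
```

```text
t 3.55 turn [-0.04, -0.05, -0.08] shift [0.084, -0.015, 0.183] F [-0.3 -0.1 -0. ] grip 0.0499
[0.6091 0.1982 0.3309]
near tip [[151.0, 362.0], [280.0, 326.0]]
-0.01 [134.0, 267.0] [142.0, 338.0]
0 [174.0, 256.0] [181.0, 327.0]
0.01 [213.0, 246.0] [220.0, 316.0]
```

View pics/g3.png

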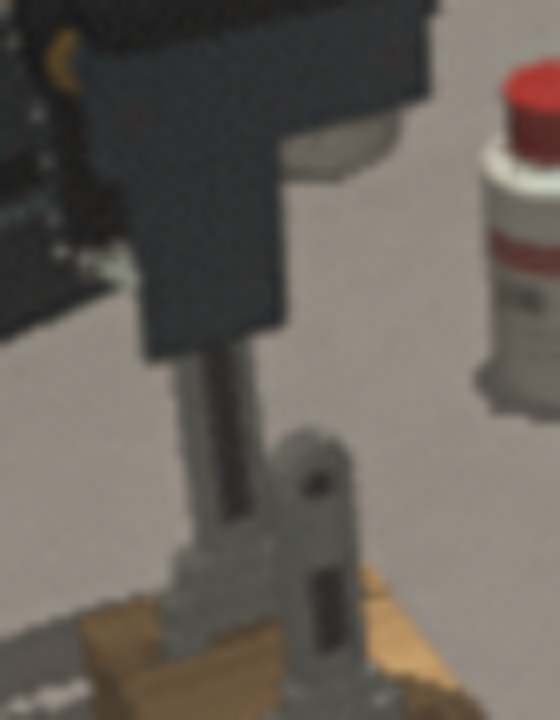

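Call:
drive_tool:
  moves:
    - [[0,0,0],[0.08,0,0.19],50]
    - [[0,0,0],[0.08,0,0.19],50]
    - [[0,0,0],[0.08,0,0.19],50]
    - [[0,0,0],[0.08,0,0.19],50]

```text
clock: 3.88
position: [0.606, 0.1904, 0.3256]
tool_rot: [0.405, 0.582, 0.403, -0.578]
wrist_force: [-0.6, 0.7, 0.8]
grip_width: 0.0501
```

Run:
```python
from h import *
togo([.606,.1915,.3275],tooldown(-.35))
im=arm.grab_frame("scene");crop("scene",160,190,70,90,8,"g4",im)
s=togo([.606,.1915,.3275],tooldown(-.35));print(np.abs(s["qd"]).max())
```

```text
t 3.88 turn [-0.05, -0.03, -0.05] shift [-0.046, -0.008, -0.027] F [-0.6  0.7  0.8] grip 0.0501
t 3.93 turn [-0.05, -0.03, -0.05] shift [-0.047, -0.008, -0.025] F [0.9 0.1 0.4] grip 0.0501
0.0027503236185867285
```

View pics/g4.png

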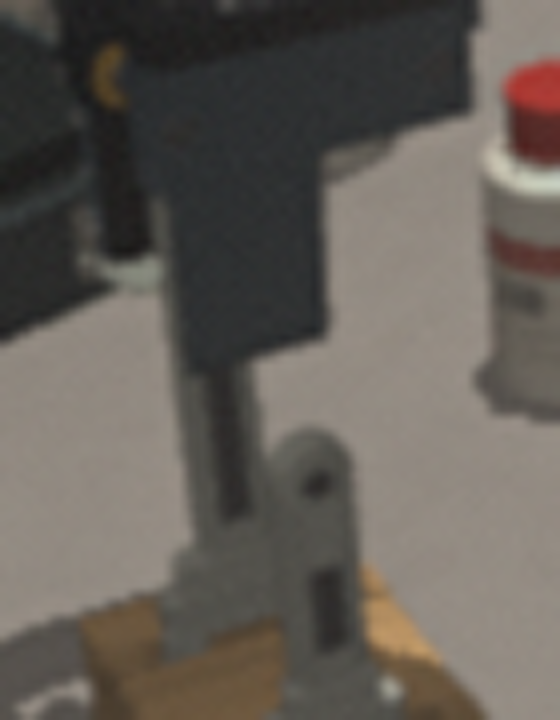

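Call:
drive_tool:
  moves:
    - [[0,0,0],[0,0,0],0]
    - [[0,0,0],[0,0,0],0]
    - [[0,0,0],[0,0,0],0]
    - [[0,0,0],[0,0,0],0]
    - [[0,0,0],[0,0,0],0]
  grip_force: 50

```text
clock: 4.35
position: [0.606, 0.1907, 0.3254]
tool_rot: [0.405, 0.582, 0.403, -0.578]
wrist_force: [0.3, -0.7, 1.3]
grip_width: 0.0195
```

Call:
drive_tool:
  moves:
    - [[0,0,0],[0,0,0],0]
    - [[0,0,0],[0,0,0],0]

```text
clock: 4.52
position: [0.6057, 0.1908, 0.3254]
tool_rot: [0.404, 0.582, 0.403, -0.579]
wrist_force: [-1.1, -0.1, 1.6]
grip_width: 0.009
```

Call:
drive_tool:
  moves:
    - [[0,0,0],[-0.5,0,0],0]
    - [[0,0,0],[-1.4,0,0],0]
    - [[0,0,0],[-2.4,0,0],0]
    - [[0,0,0],[-3.3,0,0],0]
    - [[0,0,0],[-4.0,0,0],0]

```text
clock: 4.93
position: [0.6049, 0.1904, 0.4882]
tool_rot: [0.405, 0.583, 0.403, -0.578]
wrist_force: [0.4, 0.1, -3.1]
grip_width: 0.0086
```

Call:
drive_tool:
  moves:
    - [[0,0,0],[-0.8,0,0],0]
    - [[0,0,0],[-1.2,0,0],0]
    - [[0,0,0],[-1.2,0,0],0]

```text
clock: 5.18
position: [0.6046, 0.1904, 0.5378]
tool_rot: [0.406, 0.585, 0.402, -0.576]
wrist_force: [-0.1, 0.0, -1.6]
grip_width: 0.0087
```

Run:
```python
from h import *
st=np.load("poses.npy")[0]
a=.698-.256
M=leanrot(a,st);z=-M[:,0]
fl=T(*st,[0,-.075,.08])[0]
L=.172+.062+.0685
print("home tcp",fl+z*L)
s=togo(fl+z*(L+.10),M);print(s["joint_pos"].round(2))
im=arm.grab_frame("scene");crop("scene",100,60,250,190,3,"g5",im)
```

```text
home tcp [ 0.484901   -0.09858692  0.35342914]
t 5.18 turn [-5.21, -4.16, 1.03] shift [2.283, -0.886, 6.921] F [-0.1  0.  -1.6] grip 0.0087
[ 0.29  0.37  1.16 -0.    1.59  0.64]
```

View pics/g5.png

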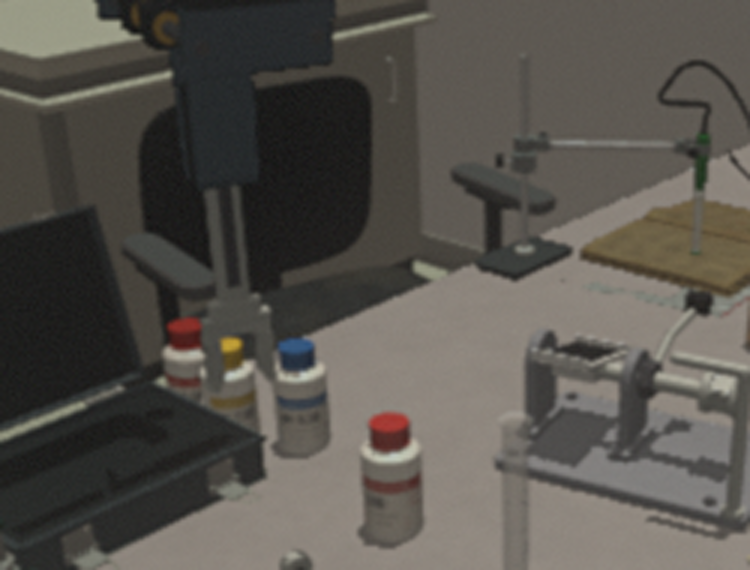

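Call:
drive_tool:
  moves:
    - [[-0.3,-0.3,0.1],[0,-0.1,0.6],0]
    - [[-1.1,-0.9,0.2],[0,-0.3,1.5],0]
    - [[-2.0,-1.5,0.4],[0,-0.4,2.4],0]
    - [[-2.8,-2.2,0.55],[0,-0.5,3.4],0]
    - [[-3.6,-2.9,0.7],[0,-0.6,4.3],0]

```text
clock: 5.65
position: [0.5215, 0.036, 0.5298]
tool_rot: [0.584, 0.413, 0.419, -0.56]
wrist_force: [0.8, -1.0, -2.0]
grip_width: 0.0089
```

```bash
cat > hov.py <<'E'
from h import *
import sys
e=float(sys.argv[1]);a=float(sys.argv[2]) if len(sys.argv)>2 else .442
st=np.load("poses.npy")[0]
M=leanrot(a,st);z=-M[:,0];fl=T(*st,[0,-.075,.08])[0];L=.172+.062+.0685
s=togo(fl+z*(L+e),M);print(s["position"].round(3),s["joint_pos"].round(2))
E
python3 hov.py .1
```

```text
t 5.65 turn [-1.51, -1.22, 0.46] shift [2.731, -1.226, 1.509] F [ 0.8 -1.  -2. ] grip 0.0089
[0.521 0.036 0.53 ] [ 0.13  0.19  1.45 -0.31  1.52  0.12]
```

```bash
python3 hov.py .13
```

```text
t 5.65 turn [-1.51, -1.22, 0.46] shift [1.988, -1.27, 1.417] F [ 0.8 -1.  -2. ] grip 0.0089
[0.521 0.036 0.53 ] [ 0.13  0.19  1.45 -0.31  1.52  0.12]
```

Call:
drive_tool:
  moves:
    - [[-0.8,-0.6,0.2],[0.5,-0.5,0.6],0]
    - [[-1.4,-1.1,0.4],[1.2,-1.0,1.2],0]
    - [[-1.4,-1.1,0.4],[1.7,-1.2,1.3],0]
    - [[-1.4,-1.1,0.4],[1.8,-1.2,1.3],0]
    - [[-1.4,-1.1,0.4],[1.8,-1.2,1.3],0]

```text
clock: 6.07
position: [0.4768, -0.0356, 0.476]
tool_rot: [0.645, 0.348, 0.416, -0.539]
wrist_force: [0.2, -0.6, -3.1]
grip_width: 0.0088
```

```bash
python3 hov.py .13
```

```text
t 6.07 turn [-0.17, -0.17, 0.07] shift [0.196, -0.106, 0.126] F [ 0.2 -0.6 -3.1] grip 0.0088
[ 0.477 -0.036  0.476] [ 0.02  0.11  1.69 -0.44  1.3  -0.04]
```

Call:
drive_tool:
  moves:
    - [[-0.15,-0.15,0.05],[0.15,-0.1,0.1],0]
    - [[-0.15,-0.15,0.05],[0.15,-0.1,0.1],0]
    - [[-0.15,-0.15,0.05],[0.15,-0.1,0.1],0]

```text
clock: 6.32
position: [0.4754, -0.0416, 0.4753]
tool_rot: [0.654, 0.341, 0.412, -0.535]
wrist_force: [0.5, 0.0, -2.0]
grip_width: 0.0087
```

```bash
python3 hov.py .13
cat > look.py <<'E'
from h import *
import sys
n=sys.argv[1]
st=np.load("poses.npy")[0];mm=1e-3
s,r=state();M=r.as_matrix();p=s["position"]
S=arm.grab_frame("scene");Tt=arm.grab_frame("top")
cv2.imwrite(f"pics/{n}_rs.png",S);cv2.imwrite(f"pics/{n}_rt.png",Tt)
# spanner outline in tool frame: axial distance from tcp, lateral z
ax=.172+.062
out=[(ax+87.5*mm,sg*16*mm) for sg in(-1,1)]+[(ax+70*mm,sg*22.5*mm) for sg in(-1,1)]+[(ax+68.5*mm,0)]+[(ax-20*mm,sg*10*mm) for sg in(-1,1)]
W=np.array([p+M@[a,0,b] for a,b in out])
def circ(y,rr,k=24): t=np.linspace(0,2*np.pi,k,endpoint=False);return [(rr*np.cos(u),y,80+rr*np.sin(u)) for u in t]
cw=T(*st,np.array(circ(-66,18)+circ(-84,18)+[(-69,-55,139)])*mm)
for c,im,box,k in(("scene",S,(285,125,85,95),6),("top",Tt,(310,170,100,95),6)):
    x0,y0,w,h=box
    i=cv2.resize(im[y0:y0+h,x0:x0+w],None,fx=k,fy=k,interpolation=2);i=np.clip(i*1.3,0,255).astype(np.uint8);
    cv2.imwrite(f"pics/{n}_{c}0.png",i)
    for q in proj(c,cw): cv2.circle(i,(int((q[0]-x0+.5)*k),int((q[1]-y0+.5)*k)),1,(0,0,255),-1)
    for q in proj(c,W): cv2.circle(i,(int((q[0]-x0+.5)*k),int((q[1]-y0+.5)*k)),3,(0,255,0),1)
    cv2.imwrite(f"pics/{n}_{c}.png",i)
E
python3 look.py h1
```

```text
t 6.32 turn [-0.02, 0.0, -0.04] shift [0.122, -0.046, 0.001] F [ 0.5  0.  -2. ] grip 0.0087
[ 0.475 -0.042  0.475] [ 0.02  0.11  1.7  -0.46  1.28 -0.06]
```

View pics/h1_scene.png

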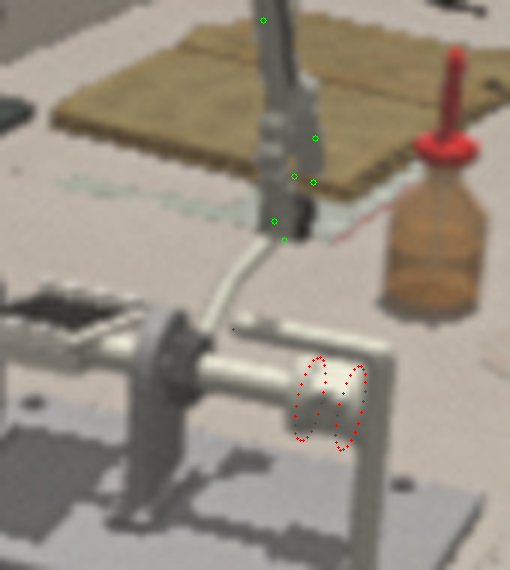

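View pics/h1_top.png

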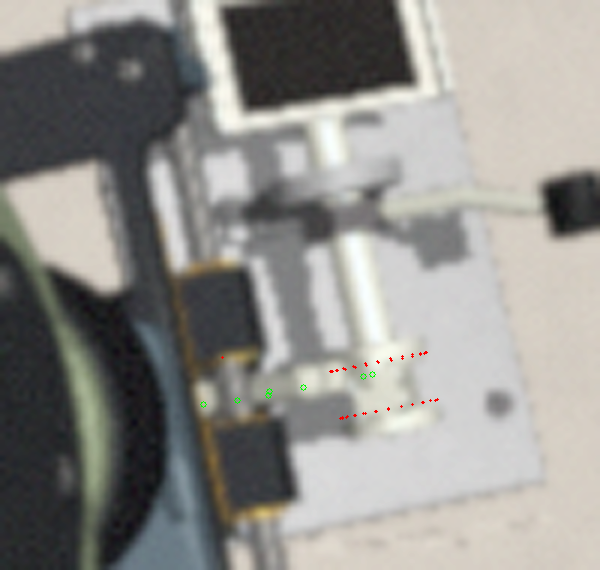

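Call:
drive_tool:
  moves:
    - [[0,0,0],[0.5,-0.05,0],0]
    - [[0,0,0],[1.1,-0.05,0],0]
    - [[0,0,0],[1.7,-0.05,0],0]
    - [[0,0,0],[2.1,-0.05,0],0]
    - [[0,0,0],[2.1,-0.05,0],0]

```text
clock: 6.83
position: [0.4799, -0.078, 0.3965]
tool_rot: [0.652, 0.34, 0.414, -0.536]
wrist_force: [-0.5, -0.4, -3.1]
grip_width: 0.009
```

Call:
drive_tool:
  moves:
    - [[0,0,0],[0,0,0],0]
    - [[0,0,0],[0,0,0],0]

```text
clock: 7.0
position: [0.4808, -0.0773, 0.4006]
tool_rot: [0.655, 0.341, 0.411, -0.535]
wrist_force: [0.2, -0.4, -2.8]
grip_width: 0.009
```

```bash
python3 hov.py .0; python3 look.py h2
```

```text
t 7.0 turn [-0.03, 0.01, -0.06] shift [1.297, -0.013, -0.015] F [ 0.2 -0.4 -2.8] grip 0.009
[ 0.481 -0.077  0.401] [-0.06  0.17  1.82 -0.49  1.08 -0.04]
```

View pics/h2_scene.png

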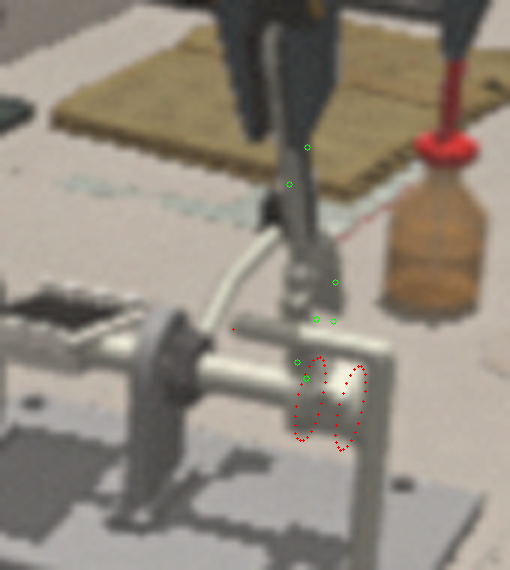

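View pics/h2_top.png

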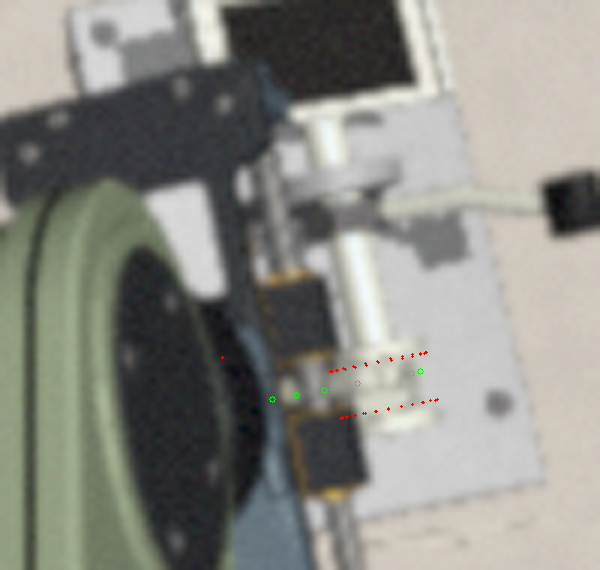

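View pics/h2_scene0.png

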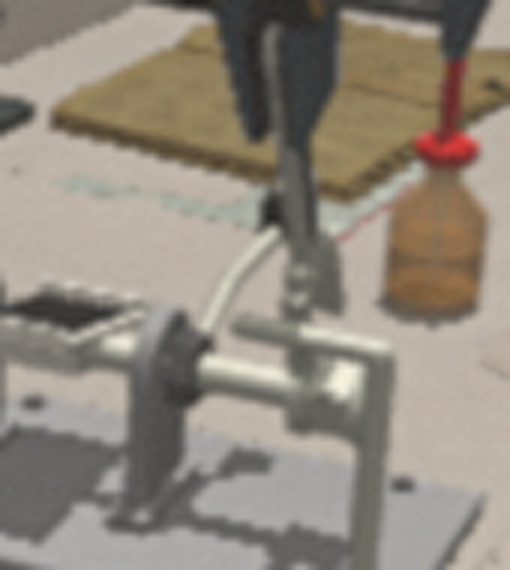

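```bash
cat > rel.py <<'E'
from h import *
st=np.load("poses.npy")[0]
s,r=state();M=r.as_matrix();p=s["position"]
c,sn=np.cos(st[2]),np.sin(st[2])
def tost(P): d=P-[st[0],st[1],0];return np.array([c*d[0]+sn*d[1],-sn*d[0]+c*d[1],d[2]])*1e3
for n,v in(("jaw",[.3025,0,0]),("tipA",[.3215,0,.016]),("tipB",[.3215,0,-.016])): print(n,tost(p+M@v).round(1))
print("z lean",np.degrees(np.arccos(-M[2,0])).round(2), "F",s["wrist_force"].round(1))
E
python3 rel.py
python3 - <<'E'
from h import *
st=np.load("poses.npy")[0]
for P in([-29,-75,103],[0,-75,117],[0,-75,80],[0,-66,80],[0,-84,80]):
  for c,o in(("top",(310,170)),("scene",(285,125))): print(P,c,((proj(c,T(*st,np.array(P)/1e3))[0]-o+.5)*6).round())
E
```

```text
jaw [-21.4 -72.9 127.6]
tipA [  1.2 -72.8 117.3]
tipB [-27.7 -72.7 103.5]
z lean 25.41 F [-0.   0.3 -3.5]
[-29, -75, 103] top [322. 397.]
[-29, -75, 103] scene [310. 382.]
[0, -75, 117] top [409. 380.]
[0, -75, 117] scene [337. 324.]
[0, -75, 80] top [384. 386.]
[0, -75, 80] scene [331. 404.]
[0, -66, 80] top [378. 362.]
[0, -66, 80] scene [310. 399.]
[0, -84, 80] top [389. 409.]
[0, -84, 80] scene [351. 408.]
```

```bash
python3 - <<'E'
from h import *
st=np.load("poses.npy")[0]
im=cv2.cvtColor(cv2.imread("pics/top0.png"),6).astype(np.float32)
sc=cv2.cvtColor(cv2.imread("pics/scene0.png"),6).astype(np.float32)
def samp(c,img,P):
    q=proj(c,T(*st,np.array(P)/1e3)).astype(np.float32)
    return cv2.remap(img,q[:,0].copy(),q[:,1].copy(),cv2.INTER_CUBIC).ravel()
ys=np.arange(-40,-106,-2.)
xs=[-18,-16,-14,-12,0,12,14,16,18]
print("y    ",xs)
for y in ys: print(int(y),samp("top",im,[[x,y,84] for x in xs]).astype(int))
E
python3 - <<'E'
import cv2,numpy as np
a=cv2.imread("pics/top0.png")[220:245,360:392];b=cv2.imread("pics/scene0.png")[172:207,322:357]
f=lambda i:np.clip(cv2.resize(i,(400,int(400*i.shape[0]/i.shape[1])),interpolation=cv2.INTER_CUBIC)*1.25,0,255).astype(np.uint8)
a,b=f(a),f(b);h=min(len(a),len(b));cv2.imwrite("pics/nk.png",np.hstack([a[:h],b[:h]]))
E
```

```text
y     [-18, -16, -14, -12, 0, 12, 14, 16, 18]
-40 [147 150 148 139 178 145 145 146 145]
-42 [143 149 148 143 177 146 146 145 143]
-44 [143 150 148 145 176 145 145 145 143]
-46 [146 151 149 144 176 145 145 145 145]
-48 [146 150 149 140 177 145 144 144 146]
-50 [141 149 149 141 177 144 144 144 144]
-52 [137 148 150 145 177 145 144 144 143]
-54 [140 149 151 147 177 146 144 144 143]
-56 [138 147 148 144 176 146 145 144 144]
-58 [116 126 130 129 170 148 146 143 143]
-60 [ 89  97 106 111 163 151 144 138 137]
-62 [ 74  84  98 112 170 153 142 134 136]
-64 [ 74  88 103 116 173 151 141 134 138]
-66 [ 77  88 103 119 170 144 136 135 139]
-68 [ 80  88 101 125 161 137 136 139 141]
-70 [ 84  86 100 128 157 135 142 145 144]
-72 [ 83  83  97 125 154 135 143 147 147]
-74 [ 86  87  98 128 153 134 142 145 146]
-76 [ 84  87 103 135 151 135 143 144 144]
-78 [ 83  84 101 135 151 136 142 144 144]
-80 [ 85  86 100 131 152 136 145 146 145]
-82 [ 84  87 105 131 151 135 145 146 145]
-84 [ 80  86 107 129 147 133 142 143 143]
-86 [ 75  82 103 122 152 144 144 138 141]
-88 [ 70  81 103 117 167 155 147 137 134]
-90 [ 81  88 108 120 171 154 145 136 132]
-92 [109 107 117 129 160 151 144 139 139]
-94 [134 129 133 141 144 146 146 144 145]
-96 [146 144 145 146 145 148 147 147 146]
-98 [149 149 147 147 149 147 148 148 148]
-100 [149 148 147 148 149 148 148 148 149]
-102 [148 148 147 148 148 148 149 148 146]
-104 [149 148 147 148 147 148 148 148 147]
```

View pics/nk.png

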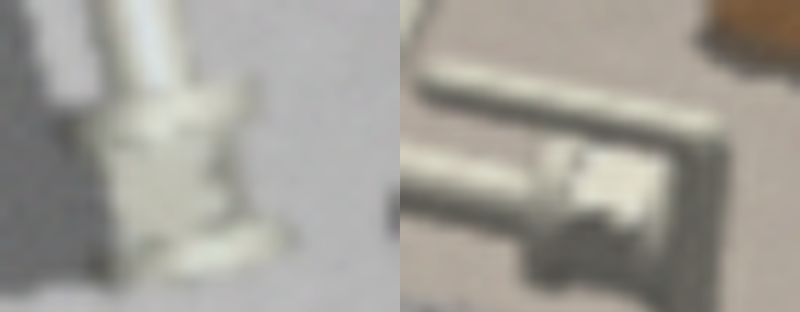

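Call:
drive_tool:
  moves:
    - [[-0.03,0,-0.06],[0.2,-0.02,-0.01],0]
    - [[-0.03,0,-0.06],[0.45,-0.02,-0.01],0]
    - [[-0.03,0,-0.06],[0.6,-0.02,-0.01],0]
    - [[-0.03,0,-0.06],[0.6,-0.02,-0.01],0]

```text
clock: 7.43
position: [0.481, -0.0879, 0.3757]
tool_rot: [0.652, 0.338, 0.415, -0.537]
wrist_force: [-0.3, -0.2, -3.6]
grip_width: 0.0089
```

```bash
python3 hov.py .0; python3 rel.py
```

```text
t 7.43 turn [0.01, -0.0, 0.05] shift [0.623, 0.047, 0.017] F [-0.3 -0.2 -3.6] grip 0.0089
[ 0.481 -0.088  0.376] [-0.08  0.19  1.86 -0.5   1.03 -0.03]
jaw [-11.4 -78.4 102.2]
tipA [ 11.2 -78.5  91.9]
tipB [-17.7 -78.6  78.2]
z lean 25.3 F [-0.3 -0.2 -3.6]
```

Call:
drive_tool:
  moves:
    - [[0,0,0],[0,0,0],0]
    - [[0,0,0],[0,0,0],0]

```text
clock: 7.6
position: [0.4815, -0.0876, 0.3775]
tool_rot: [0.653, 0.339, 0.414, -0.537]
wrist_force: [0.2, 0.5, -3.6]
grip_width: 0.0087
```

```bash
python3 hov.py .0; python3 rel.py
```

```text
t 7.6 turn [0.0, 0.01, 0.02] shift [0.665, 0.03, 0.001] F [ 0.2  0.5 -3.6] grip 0.0087
[ 0.482 -0.088  0.377] [-0.08  0.19  1.86 -0.5   1.03 -0.03]
jaw [-11.2 -76.9 104.1]
tipA [ 11.4 -76.9  93.8]
tipB [-17.6 -76.9  80.1]
z lean 25.36 F [ 0.2  0.5 -3.6]
```

Call:
drive_tool:
  moves:
    - [[0,0,0],[0.2,0.03,0],0]
    - [[0,0,0],[0.35,0.03,0],0]
    - [[0,0,0],[0.45,0.03,0],0]
    - [[0,0,0],[0.45,0.03,0],0]
    - [[0,0,0],[0.45,0.03,0],0]

```text
clock: 8.02
position: [0.4841, -0.095, 0.3609]
tool_rot: [0.653, 0.338, 0.414, -0.537]
wrist_force: [0.3, 0.3, -2.5]
grip_width: 0.0088
```

```bash
python3 hov.py .0; python3 rel.py; python3 look.py h3
```

```text
t 8.02 turn [0.0, 0.01, 0.03] shift [0.207, 0.004, 0.003] F [ 0.3  0.3 -2.5] grip 0.0088
[ 0.484 -0.095  0.361] [-0.1   0.21  1.88 -0.51  0.99 -0.02]
jaw [ -3.5 -76.1  87.5]
tipA [ 19.1 -76.2  77.2]
tipB [ -9.8 -76.2  63.5]
z lean 25.36 F [ 0.3  0.3 -2.5]
```

View pics/h3_scene.png

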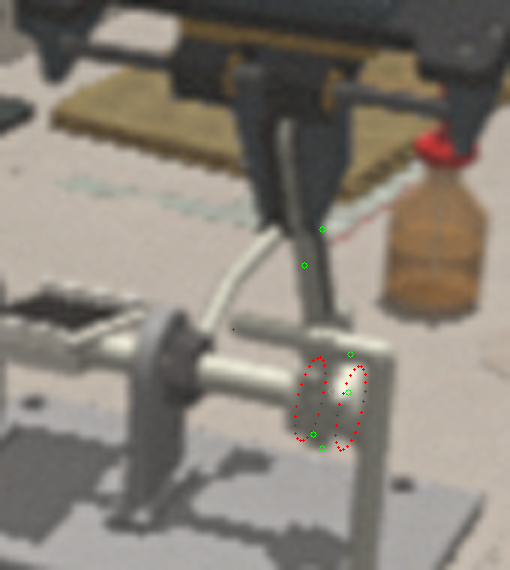

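View pics/h3_top.png

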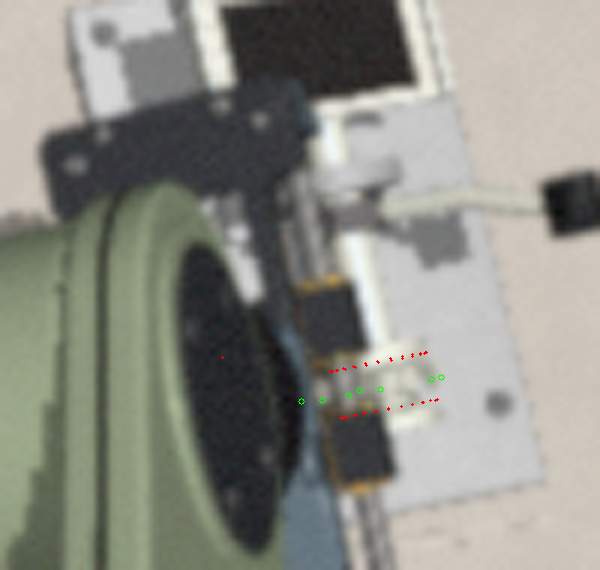

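Call:
drive_tool:
  moves:
    - [[0,0,0],[0.1,0,0],0]
    - [[0,0,0],[0.18,0,0],0]
    - [[0,0,0],[0.22,0,0],0]
    - [[0,0,0],[0.22,0,0],0]

```text
clock: 8.45
position: [0.4848, -0.0987, 0.3529]
tool_rot: [0.653, 0.338, 0.414, -0.537]
wrist_force: [-0.0, -0.5, -2.7]
grip_width: 0.009
```

```bash
python3 hov.py .0; python3 rel.py
```

```text
t 8.45 turn [0.01, 0.01, 0.03] shift [-0.013, 0.002, 0.004] F [-0.  -0.5 -2.7] grip 0.009
[ 0.485 -0.099  0.353] [-0.1   0.22  1.89 -0.52  0.97 -0.02]
jaw [  0.3 -75.9  79.6]
tipA [ 22.9 -76.   69.3]
tipB [ -6.  -76.   55.6]
z lean 25.37 F [-0.  -0.5 -2.7]
```

Position says home, but there is no seating force yet, so I press a little further.

Call:
drive_tool:
  moves:
    - [[0,0,0],[0.05,0,0],0]
    - [[0,0,0],[0.1,0,0],0]
    - [[0,0,0],[0.12,0,0],0]

```text
clock: 8.7
position: [0.4851, -0.0998, 0.3514]
tool_rot: [0.653, 0.34, 0.413, -0.537]
wrist_force: [-6.9, 13.0, 20.4]
grip_width: 0.0086
```

```bash
python3 rel.py; python3 look.py h4
```

```text
jaw [  1.4 -75.4  78. ]
tipA [ 24.  -75.4  67.7]
tipB [ -4.9 -75.4  54. ]
z lean 25.35 F [-6.9 13.  20.4]
```

View pics/h4_scene0.png

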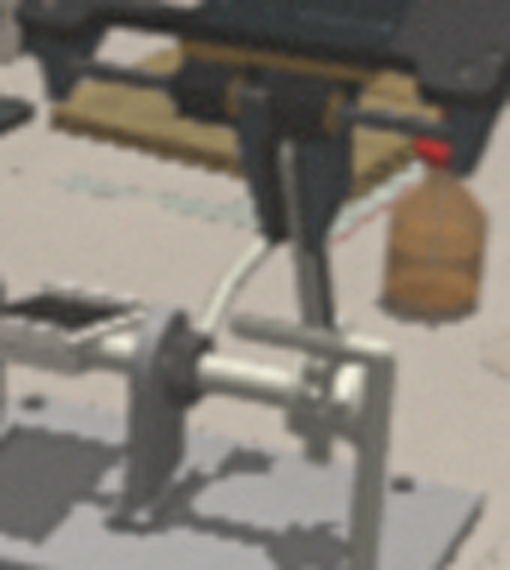

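View pics/h4_top.png

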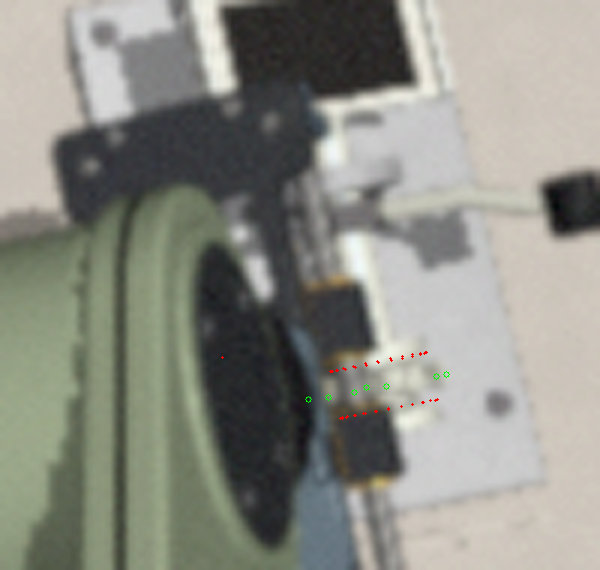

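Call:
drive_tool:
  moves:
    - [[0,0,0],[-0.08,0,0],0]
    - [[0,0,0],[-0.08,0,0],0]
    - [[0,0,0],[-0.08,0,0],0]

```text
clock: 9.05
position: [0.485, -0.0992, 0.3518]
tool_rot: [0.653, 0.338, 0.414, -0.536]
wrist_force: [0.8, -0.8, -3.3]
grip_width: 0.0088
```

```bash
python3 rel.py
python3 - <<'E'
from h import *
st=np.load("poses.npy")[0]
s,r=state();M=r.as_matrix();p=s["position"]
a0=np.arccos(-M[2,0]);jaw=p+M[:,0]*.3025
for a in np.linspace(a0,.63,6)[1:]:
    N=R.from_rotvec(np.array([-np.sin(st[2]),np.cos(st[2]),0])*-(a-a0)).as_matrix()@M
    print(a.round(3),-N[2,0].round(3),(R.from_matrix(M.T@N).as_rotvec()/np.radians(6)).round(2).tolist(),(M.T@(jaw-N[:,0]*.3025-p)/.04).round(3).tolist())
E
```

```text
jaw [  0.9 -75.6  78.5]
tipA [ 23.5 -75.6  68.1]
tipB [ -5.4 -75.6  54.4]
z lean 25.38 F [ 0.8 -0.8 -3.3]
0.48 0.887 [0.0, -0.36, -0.0] [0.005, 0.0, -0.283]
0.518 0.869 [0.0, -0.71, -0.0] [0.021, 0.0, -0.565]
0.555 0.85 [0.0, -1.07, -0.0] [0.048, 0.0, -0.847]
0.593 0.83 [0.0, -1.43, -0.0] [0.085, 0.001, -1.128]
0.63 0.808 [0.0, -1.79, -0.0] [0.132, 0.001, -1.407]
```

Call:
drive_tool:
  moves:
    - [[0,-0.36,0],[0.005,0,-0.28],0]
    - [[0,-0.71,0],[0.02,0,-0.565],0]
    - [[0,-1.07,0],[0.05,0,-0.85],0]
    - [[0,-1.43,0],[0.085,0,-1.13],0]
    - [[0,-1.7,0],[0.12,0,-1.34],0]

```text
clock: 9.47
position: [0.4761, -0.0535, 0.3243]
tool_rot: [0.688, 0.288, 0.353, -0.565]
wrist_force: [-0.2, -2.1, -1.1]
grip_width: 0.0089
```

Call:
drive_tool:
  moves:
    - [[0,0,0],[0,0,0],0]
    - [[0,0,0],[0,0,0],0]

```text
clock: 9.63
position: [0.4762, -0.0538, 0.3244]
tool_rot: [0.687, 0.289, 0.354, -0.564]
wrist_force: [0.2, -2.5, -1.5]
grip_width: 0.0085
```

```bash
python3 rel.py; python3 look.py h5
```

```text
jaw [  0.9 -75.4  78.4]
tipA [ 25.  -75.4  72.3]
tipB [ -1.  -75.5  53.6]
z lean 35.58 F [ 0.2 -2.5 -1.5]
```

View pics/h5_scene0.png

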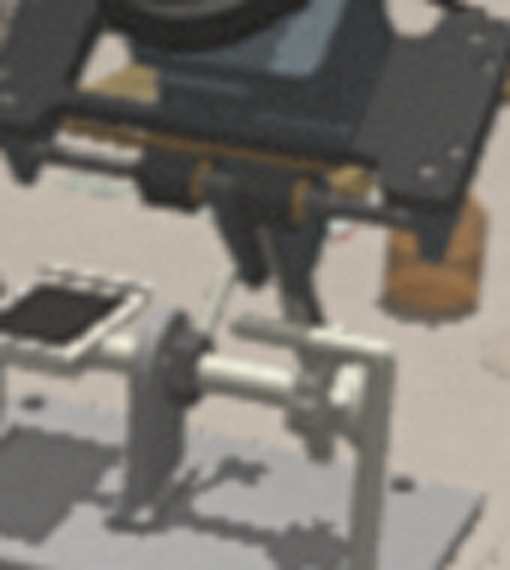

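Call:
drive_tool:
  moves:
    - [[0,0,0],[0,0,0],15]
    - [[0,0,0],[0,0,0],20]
    - [[0,0,0],[0,0,0],30]
    - [[0,0,0],[0,0,0],36]
    - [[0,0,0],[0,0,0],40]

```text
clock: 10.15
position: [0.4758, -0.0538, 0.3246]
tool_rot: [0.687, 0.29, 0.354, -0.565]
wrist_force: [-0.1, 0.2, -0.8]
grip_width: 0.0369
```

Call:
drive_tool:
  moves:
    - [[0,0,0],[0,0,0],40]
    - [[0,0,0],[-0.5,0,0],40]
    - [[0,0,0],[-1.2,0,0],40]
    - [[0,0,0],[-2.0,0,0],40]
    - [[0,0,0],[-2.5,0,0],40]

```text
clock: 10.57
position: [0.4647, 0.0044, 0.408]
tool_rot: [0.687, 0.29, 0.354, -0.564]
wrist_force: [0.0, -0.3, 0.2]
grip_width: 0.0399
```

```bash
python3 rel.py; python3 look.py h6
```

```text
jaw [-58.4 -74.7 161.9]
tipA [-34.4 -74.7 155.7]
tipB [-60.4 -74.7 137.1]
z lean 35.55 F [ 0.  -0.3  0.2]
```

View pics/h6_scene0.png

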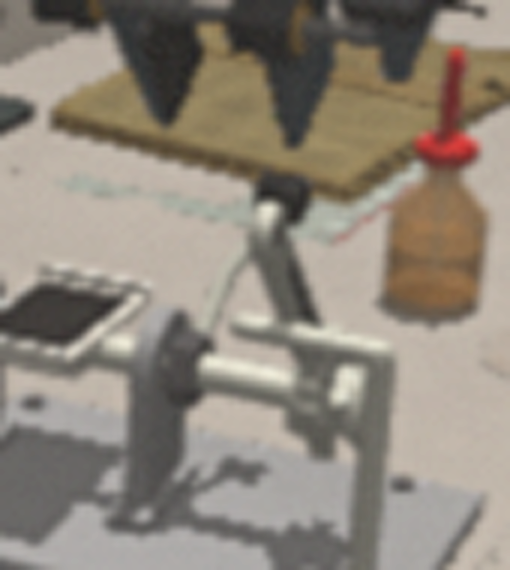

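View pics/h6_top0.png

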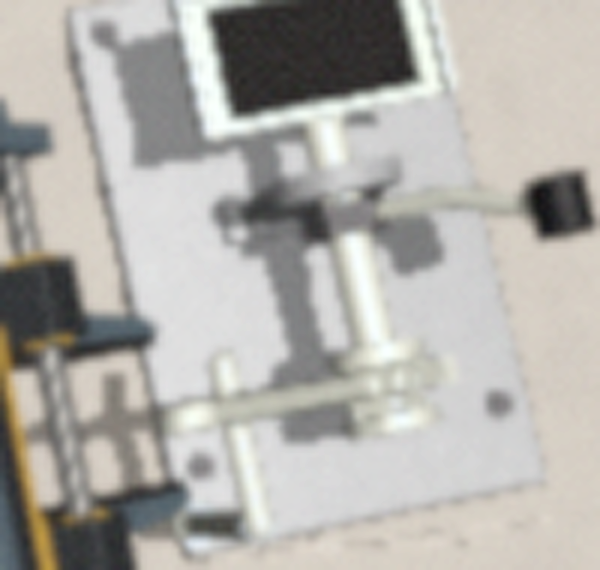

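```bash
cat > kn.py <<'E'
from h import *
import sys
st=np.load("poses.npy")[0]
def S(x,y,z): return T(*st,np.array([x,y,z])*1e-3)[0]
ps=(285+283/6-.5,125+198/6-.5);pt=(310+560/6-.5,170+205/6-.5)
E
python3 - <<'E'
from kn import *
x,f=tri(ps,pt);print(x,f)
c,sn=np.cos(st[2]),np.sin(st[2]);d=x-[st[0],st[1],0];print("knob in stand",c*d[0]+sn*d[1],-sn*d[0]+c*d[1],x[2])
for l in(.7,.8,.9,1.0):
    P=S(85*np.sin(l),-24,80+85*np.cos(l));print(l,((proj("scene",P)[0]-[285,125]+.5)*6).round(),((proj("top",P)[0]-[310,170]+.5)*6).round())
M=tooldown(st[2]+np.pi/2)
togo(S(115,-25,460),M);print(S(115,-25,460))
E
```

```text
[ 0.57019918 -0.27387363  0.14203452] [-0.40299586 -0.00246609  0.17355526  0.27722774]
knob in stand 0.05919169807854132 -0.02563688472795064 0.1420345200091295
0.7 [274. 194.] [551. 203.]
0.8 [278. 202.] [562. 202.]
0.9 [282. 211.] [572. 202.]
1.0 [285. 222.] [579. 202.]
t 10.67 turn [0.0, 5.93, -0.04] shift [4.044, 1.223, 7.851] F [ 0.9  0.5 -0.5] grip 0.0401
[ 0.58174025 -0.32847927  0.46      ]
```

Call:
drive_tool:
  moves:
    - [[0,0.6,0],[0.1,0.1,0.6],0]
    - [[0,1.5,0],[0.4,0.3,1.5],0]
    - [[0,2.4,0],[0.9,0.4,2.4],0]
    - [[0,3.3,0],[1.4,0.5,3.3],0]
    - [[0,4.0,0],[2.0,0.65,4.1],0]

```text
clock: 11.08
position: [0.5252, -0.1706, 0.4365]
tool_rot: [0.598, 0.402, 0.49, -0.491]
wrist_force: [0.4, 0.9, -0.0]
grip_width: 0.0094
```

Run:
```python
from kn import *
M=tooldown(st[2]+np.pi/2)
togo(S(115,-25,460),M)
```

```text
t 11.08 turn [-0.01, 1.9, 0.0] shift [0.243, 0.619, 4.181] F [ 0.4  0.9 -0. ] grip 0.0094
```

Call:
drive_tool:
  moves:
    - [[0,0.9,0],[0.05,0.15,0.9],0]
    - [[0,1.8,0],[0.1,0.3,1.8],0]
    - [[0,1.85,0],[0.2,0.45,2.7],0]
    - [[0,1.85,0],[0.25,0.6,3.5],0]
    - [[0,1.85,0],[0.25,0.6,4.0],0]

```text
clock: 11.5
position: [0.5804, -0.3233, 0.4557]
tool_rot: [0.547, 0.447, 0.545, -0.452]
wrist_force: [-0.1, 0.3, 0.7]
grip_width: 0.0003
```

Call:
drive_tool:
  moves:
    - [[0,0,0],[0,0,0],0]
    - [[0,0,0],[0,0,0],0]

```text
clock: 11.67
position: [0.5796, -0.3207, 0.4562]
tool_rot: [0.547, 0.447, 0.545, -0.452]
wrist_force: [1.1, 0.0, -0.6]
grip_width: 0.0007
```

```bash
python3 - <<'E'
from kn import *
M=tooldown(st[2]+np.pi/2)
togo(S(112,-25,323),M)
E
python3 look.py h7
```

```text
t 11.67 turn [-0.03, 0.06, 0.04] shift [3.331, 0.03, 0.107] F [ 1.1  0.  -0.6] grip 0.0007
```

View pics/h7_rs.png

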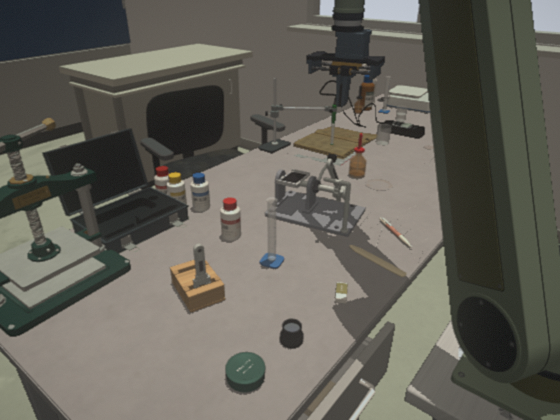

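Call:
drive_tool:
  moves:
    - [[0,0.06,0.04],[0.8,0.03,0.1],0]
    - [[0,0.06,0.04],[1.7,0.03,0.1],0]
    - [[0,0.06,0.04],[2.6,0.03,0.1],0]
    - [[0,0.06,0.04],[3.4,0.03,0.1],0]
    - [[0,0.06,0.04],[3.43,0.03,0.1],0]

```text
clock: 12.18
position: [0.5797, -0.3215, 0.3141]
tool_rot: [0.543, 0.448, 0.551, -0.449]
wrist_force: [-1.6, 1.9, -1.6]
grip_width: 0.0005
```

Call:
drive_tool:
  moves:
    - [[0,0,0],[0,0,0],0]
    - [[0,0,0],[0,0,0],0]

```text
clock: 12.35
position: [0.5822, -0.3234, 0.3233]
tool_rot: [0.549, 0.449, 0.545, -0.448]
wrist_force: [1.1, -0.4, 0.8]
grip_width: 0.0005
```

```bash
cat > pk.py <<'E'
from kn import *
s,r=state();M=r.as_matrix();p=s["position"]
c,sn=np.cos(st[2]),np.sin(st[2]);d=p+M[:,0]*.172-[st[0],st[1],0]
print("grasp pt in stand",np.round([1e3*(c*d[0]+sn*d[1]),1e3*(-sn*d[0]+c*d[1]),1e3*d[2]],1),"F",s["wrist_force"].round(1),"Fstand x",(s["wrist_force"]@[c,sn,0]).round(1),round(s["clock"],2))
E
python3 pk.py; python3 look.py h8
```

```text
grasp pt in stand [110.8 -22.8 151.3] F [ 1.1 -0.4  0.8] Fstand x 0.6 12.35
```

View pics/h8_scene0.png

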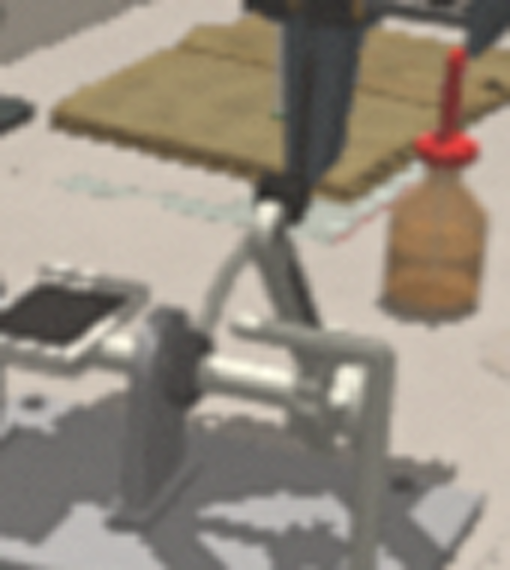

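View pics/h8_top0.png

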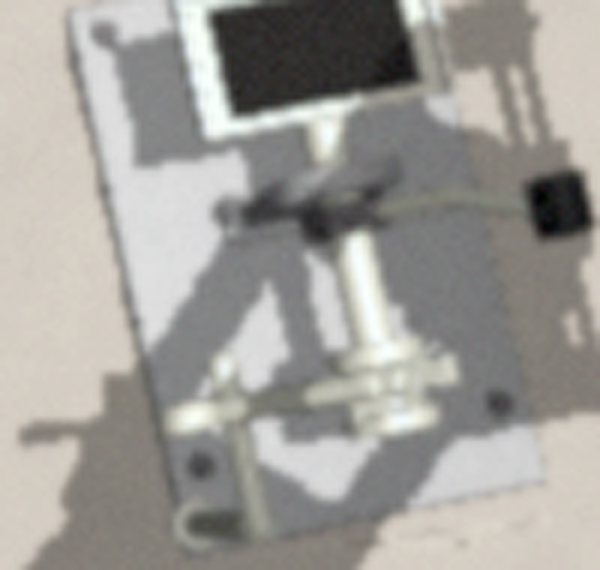

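Call:
drive_tool:
  moves:
    - [[0,0,0],[0,-0.03,-0.3],0]
    - [[0,0,0],[0,-0.03,-0.6],0]
    - [[0,0,0],[0,-0.03,-0.8],0]
    - [[0,0,0],[0,-0.03,-1.0],0]
    - [[0,0,0],[0,-0.03,-1.2],0]

```text
clock: 12.87
position: [0.5718, -0.2779, 0.3249]
tool_rot: [0.552, 0.448, 0.542, -0.449]
wrist_force: [2.2, -7.5, 5.3]
grip_width: 0.0004
```

```bash
python3 pk.py; python3 look.py h9
```

```text
grasp pt in stand [ 65.6 -23.4 152.9] F [ 2.2 -7.5  5.3] Fstand x 7.8 12.87
```

View pics/h9_scene0.png

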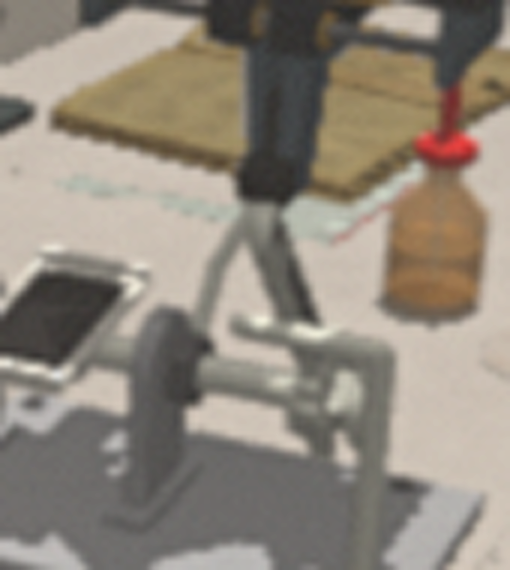

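View pics/h9_top0.png

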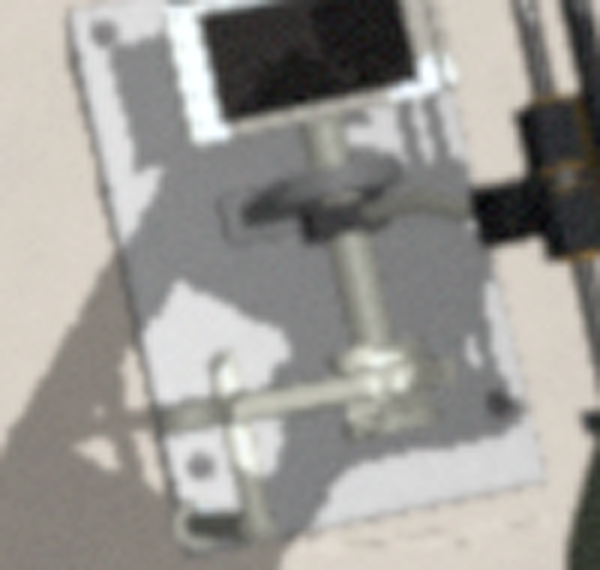

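```bash
cat > sg.py <<'E'
from kn import *
for th in(-.256,-.1,0,.05,.1,.15,.2,.25,.3):
    o=[]
    for x in(-48,48):
        P=S(x*np.cos(th)-15*np.sin(th),23,80+x*np.sin(th)+15*np.cos(th))
        o+=((proj("scene",P)[0]-[285,125]+.5)*6).round().tolist()
    print(th,o,"dx,dy",o[2]-o[0],o[3]-o[1])
E
python3 sg.py
```

```text
-0.256 [78.0, 339.0, 163.0, 309.0] dx,dy 85.0 -30.0
-0.1 [74.0, 357.0, 163.0, 294.0] dx,dy 89.0 -63.0
0 [72.0, 369.0, 162.0, 285.0] dx,dy 90.0 -84.0
0.05 [71.0, 375.0, 162.0, 281.0] dx,dy 91.0 -94.0
0.1 [70.0, 380.0, 161.0, 277.0] dx,dy 91.0 -103.0
0.15 [70.0, 386.0, 161.0, 273.0] dx,dy 91.0 -113.0
0.2 [69.0, 392.0, 160.0, 269.0] dx,dy 91.0 -123.0
0.25 [69.0, 397.0, 159.0, 266.0] dx,dy 90.0 -131.0
0.3 [69.0, 403.0, 158.0, 263.0] dx,dy 89.0 -140.0
```

Call:
drive_tool:
  moves:
    - [[0,0,0],[0,0,-0.15],0]
    - [[0,0,0],[0,0,-0.3],0]
    - [[0,0,0],[0,0,-0.4],0]

```text
clock: 13.22
position: [0.5682, -0.2611, 0.3232]
tool_rot: [0.55, 0.449, 0.544, -0.448]
wrist_force: [0.8, -4.4, 2.9]
grip_width: 0.0004
```

```bash
python3 pk.py; python3 look.py h10
```

```text
grasp pt in stand [ 47.3 -24.2 151.2] F [ 0.8 -4.4  2.9] Fstand x 4.5 13.22
```

View pics/h10_scene0.png

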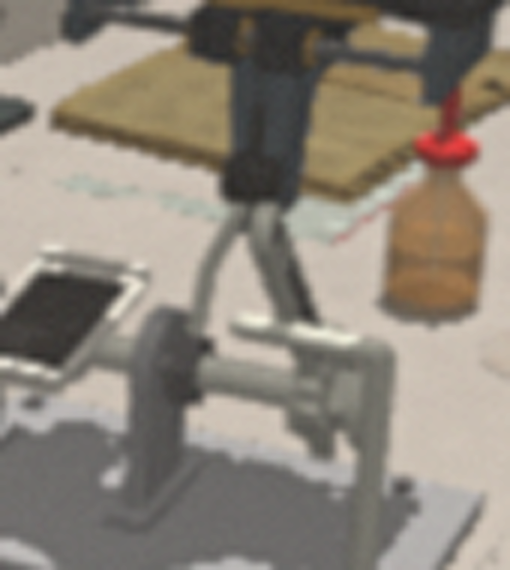

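Call:
drive_tool:
  moves:
    - [[0,0,0],[0,0,-0.15],0]
    - [[0,0,0],[0,0,-0.3],0]
    - [[0,0,0],[0,0,-0.45],0]
    - [[0,0,0],[0,0,-0.5],0]

```text
clock: 13.65
position: [0.5639, -0.2407, 0.3209]
tool_rot: [0.547, 0.449, 0.546, -0.448]
wrist_force: [0.2, -2.8, 1.8]
grip_width: 0.0006
```

```bash
python3 pk.py
```

```text
grasp pt in stand [ 25.6 -25.1 148.9] F [ 0.2 -2.8  1.8] Fstand x 2.8 13.65
```

Call:
drive_tool:
  moves:
    - [[0,0,0],[0,0,-0.1],0]
    - [[0,0,0],[0,0,-0.15],0]

```text
clock: 13.82
position: [0.5628, -0.2353, 0.3208]
tool_rot: [0.547, 0.449, 0.546, -0.448]
wrist_force: [0.2, -3.9, 1.0]
grip_width: 0.0007
```

```bash
python3 pk.py
```

```text
grasp pt in stand [ 20.1 -25.1 148.8] F [ 0.2 -3.9  1. ] Fstand x 3.9 13.82
```

Call:
drive_tool:
  moves:
    - [[0,0,0],[0,0,-0.06],0]
    - [[0,0,0],[0,0,-0.12],0]

```text
clock: 13.98
position: [0.562, -0.2315, 0.3209]
tool_rot: [0.548, 0.448, 0.545, -0.449]
wrist_force: [1.6, -7.2, 1.0]
grip_width: 0.0001
```

```bash
python3 pk.py; python3 look.py h11
```

```text
grasp pt in stand [ 16.6 -25.  148.9] F [ 1.6 -7.2  1. ] Fstand x 7.3 13.98
```

View pics/h11_scene0.png

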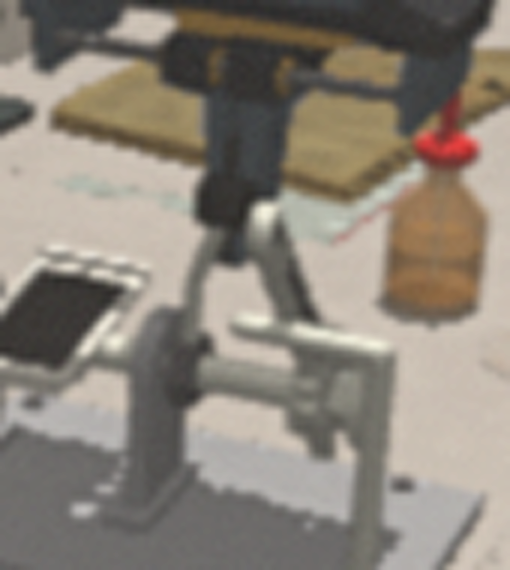

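Call:
drive_tool:
  moves:
    - [[0,0,0],[0,0,-0.04],0]
    - [[0,0,0],[0,0,-0.08],0]

```text
clock: 14.25
position: [0.5616, -0.2295, 0.321]
tool_rot: [0.549, 0.448, 0.544, -0.449]
wrist_force: [1.2, -11.3, -0.7]
grip_width: 0.0005
```

```bash
python3 pk.py
```

```text
grasp pt in stand [ 15.1 -25.  149. ] F [  1.2 -11.3  -0.7] Fstand x 11.3 14.25
```

Call:
drive_tool:
  moves:
    - [[0,0,0],[0,0,-0.06],0]
    - [[0,0,0],[0,0,-0.1],0]
    - [[0,0,0],[0,0,-0.1],0]

```text
clock: 14.5
position: [0.561, -0.2268, 0.321]
tool_rot: [0.55, 0.447, 0.543, -0.45]
wrist_force: [-0.1, -15.2, -1.1]
grip_width: 0.0004
```

```bash
python3 pk.py;python3 look.py h12
```

```text
grasp pt in stand [ 13. -25. 149.] F [ -0.1 -15.2  -1.1] Fstand x 14.9 14.5
```

View pics/h12_scene0.png

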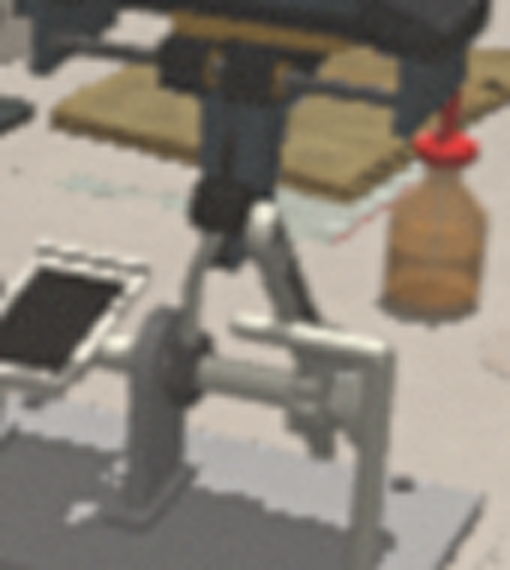

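Call:
drive_tool:
  moves:
    - [[0,0,0],[0,0,0.4],0]
    - [[0,0,0],[0,0,1.0],0]
    - [[0,0,0],[-0.7,0,1.5],0]
    - [[0,0,0],[-1.6,0,1.8],0]
    - [[0,0,0],[-2.5,0,2.0],0]

```text
clock: 15.02
position: [0.576, -0.3034, 0.4201]
tool_rot: [0.545, 0.449, 0.548, -0.449]
wrist_force: [1.5, -0.3, 0.7]
grip_width: 0.0006
```

Call:
drive_tool:
  moves:
    - [[0,0,0],[-0.8,0,0.5],0]
    - [[0,0,0],[-1.0,0,1.0],0]
    - [[0,0,0],[-1.0,0,1.0],0]
    - [[0,0,0],[-1.0,0,1.0],0]

```text
clock: 15.35
position: [0.5837, -0.3419, 0.4602]
tool_rot: [0.546, 0.45, 0.546, -0.448]
wrist_force: [-0.4, 0.7, -1.0]
grip_width: 0.0004
```

```bash
python3 pk.py;python3 look.py h13
python3 - <<'E'
from h import *
S=cv2.imread("pics/h13_rs.png");crop("scene",270,140,85,70,9,"f_s",np.clip(S*1.3,0,255).astype(np.uint8))
S=cv2.imread("pics/h13_rt.png");crop("top",315,155,85,110,6,"f_t",np.clip(S*1.2,0,255).astype(np.uint8))
E
```

```text
grasp pt in stand [128.3 -25.5 288.2] F [-0.4  0.7 -1. ] Fstand x -0.8 15.35
```

View pics/f_s.png

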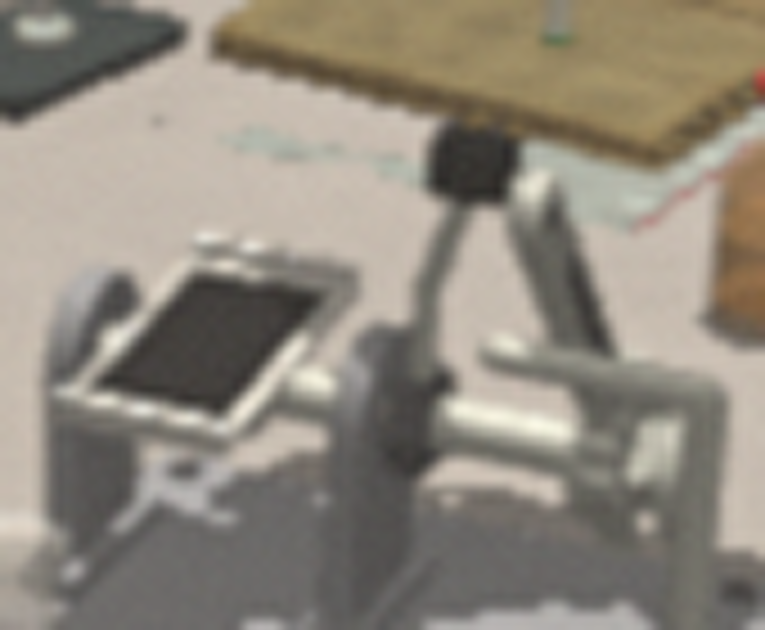

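View pics/f_t.png

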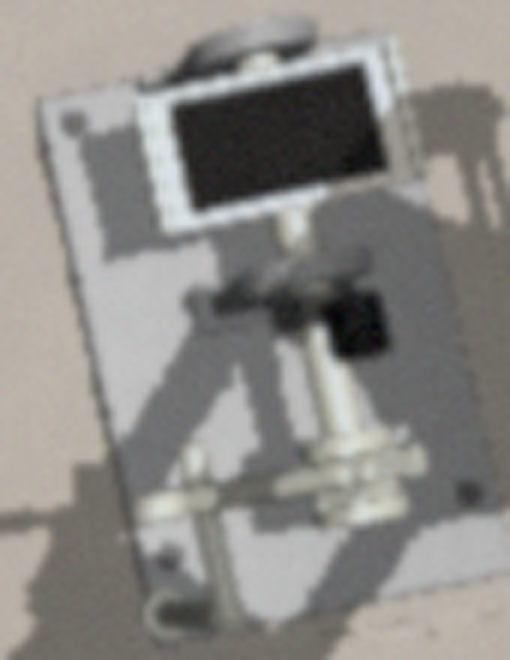

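Run:
```python
from h import *
st=np.load("poses.npy")[0];mm=1e-3
def ct(u,v,x0,y0,k): return (x0+u/k-.5,y0+v/k-.5)
A=lambda u,v:("top",ct(u,v,315,155,6)); B=lambda u,v:("scene",ct(u,v,270,140,9))
ob=[(A(135,97),(-48,77)),(A(395,38),(48,77)),(A(425,180),(48,23)),(A(168,235),(-48,23)),
 (B(56,390),(-48,77)),(B(200,235),(48,77)),(B(355,272),(48,23)),(B(230,435),(-48,23))]
def pred(p,P):
    th,h=p[0],p[1];x,y=P;z=h
    return np.array([x*np.cos(th)-z*np.sin(th),y,80+x*np.sin(th)+z*np.cos(th)])*mm
def f(p):
    return np.concatenate([proj(c,T(*st,pred(p,P)))[0]+(p[2:4] if c=="scene" else p[4:6])-px for (c,px),P in ob]+[(p[2:]-[-1.8,-.3,-1.3,-1.5])*.5,[(p[1]-15)*.5]])
r=least_squares(f,[0.1,15,0,0,0,0],loss="soft_l1");print(r.x.round(3));print(f(r.x)[:16].reshape(-1,2).round(1).tolist())
x,e=tri(B(475,160)[1],A(358,322)[1]);c,sn=np.cos(st[2]),np.sin(st[2]);d=x-[st[0],st[1],0]
k=np.array([c*d[0]+sn*d[1],-sn*d[0]+c*d[1],x[2]-.08]);print("knob",k.round(4),"lean right",np.arctan2(k[0],k[2]).round(3),e.round(1))
# sensitivity: lean predicted pixels
for l in(0,-.1,-.15,-.2):
    P=T(*st,np.array([85*np.sin(l),-24,80+85*np.cos(l)])*mm)[0]
    print(l,((proj("scene",P)[0]-[270,140]+.5)*9).round(),((proj("top",P)[0]-[315,155]+.5)*6).round())
# spanner handle end
for a in(.6,.65,.698,.75,.8,.85):
    P=T(*st,np.array([-156*np.sin(a),-75,80+156*np.cos(a)])*mm)[0]
    print("end",a,((proj("scene",P)[0]-[270,140]+.5)*9).round(),((proj("top",P)[0]-[315,155]+.5)*6).round())
```

```text
[ 0.129 15.279 -1.508 -0.716 -1.137 -1.672]
[[0.6, -0.3], [-0.5, 0.5], [-0.2, 0.1], [0.0, -0.3], [-0.1, 0.5], [-0.2, 0.1], [0.8, -0.3], [-0.4, -0.2]]
knob [-0.0097 -0.0255  0.0877] lean right -0.111 [-0.5 -0.   0.2  0.3]
0 [479. 156.] [384. 315.]
-0.1 [467. 168.] [360. 320.]
-0.15 [461. 175.] [347. 323.]
-0.2 [455. 183.] [335. 325.]
end 0.6 [548. 148.] [187. 505.]
end 0.65 [537. 174.] [165. 509.]
end 0.698 [527. 200.] [145. 513.]
end 0.75 [517. 228.] [125. 517.]
end 0.8 [507. 257.] [105. 521.]
end 0.85 [498. 286.] [ 87. 525.]
```

Run:
```python
from plant import arm
print(arm.hand_in()); print(arm.get_state()["clock"])
```

```text
the job is handed in; nothing more can be done
None
the job is handed in; nothing more can be done
```

The spanner is home on the flats and leaning on the rest bar, the locknut is against its stop, and the job was handed in at about 15 s of the 64 s. No verdict came back, so what follows is my own measurement.

**What I did:** I lifted the large spanner from the far slot of the rack and slid it down the slanted flats until about 25 N of seating force showed. I then lowered it towards the bar and let go. After that I pushed the knob to the left with closed fingers. The force stayed at about 3–8 N and then climbed to 15 N, which I took as the hard stop. I then backed the arm clear.

**Last checks, from the final pictures:**

| Check | Measured | Limit |
|---|---|---|
| Spindle | about 0.13 rad | within 0.2 |
| Knob | about 0.11 rad left of upright | – |
| Locknut (worked out from knob and spindle) | about 0.88 rad | over 0.82 |
| Spanner lean | about 0.68 rad | over 0.6 |

- **Spindle:** it turned about 0.13–0.15 rad when the push began. That is a little more than the 0.1 rad of play stated, but it then held steady.
- **Accuracy:** the angles are good to about 0.03–0.05 rad, so the spindle and locknut margins are only about one to two times that error.
- **Disagreements:** the network's mark for the flats in the top camera was about 4 pixels off, so I used my own fit of the stand. My fit still put the neck about 1–2 pixels too low in the scene camera. The seating force and the pictures confirmed the fit.
- **Other objects:** I did not re-measure the small spanner, cylinder and bottle at the end. They looked in place in the picture taken after the spanner was fitted, and the later moves stayed at the stand.

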